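# Lock the line-boring guide at the marked index window

### The arm

A 6-joint arm with a two-finger parallel gripper is mounted at the origin on the work surface. World frame = base frame: x ahead of the robot, y to its left, z up, the work surface at z = 0. Lengths are in m, angles in rad, forces in N, time in s.
With the tool pointing down it reaches from about 0.25 to 0.775 m from the base axis. Payload 4 kg.
Tool frame: the origin (TCP) lies midway between the tips of the shut fingers; the grasp point (between the pads) lies 19 mm behind it; z points along the fingers, y is the direction in which the jaws open and shut (so a half turn about z gives the same grasp; the last joint's range is limited). The gripper opens to 94 mm and grips with 3 to 60 N. Pads are 16 mm wide; open, the fingers measure 119 mm over their backs; the gripper's body (75 mm by 177 mm) begins 78 mm behind the grasp point.
Start: joints at [1.101, 0.087, 1.371, -0, 1.684, -0.103], TCP at [0.197, 0.513, 0.206] pointing down, gripper open.
Joint ranges: [-3.1, 3.1], [-0.76, 2.03], [0.27, 2.55], [-1.08, 4.22], [0.17, 2.65], [-2.57, 2.57]. Speed limits (rad/s): [2.79, 2.79, 3.14, 3.14, 3.14, 3.14].

### API

Orientations are given as [roll, pitch, yaw] about the fixed x, y, z axes, in that order (R = Rz(yaw) Ry(pitch) Rx(roll)).
In Python, from bench import * gives the robot as it stands.
- The arm moves only by the tool move_arm, never from a script. Its argument "increments" is a list of rows, each an object with "turn": the turn, a rotation vector about the tool's x, y, z in rad, a list of three; "delta_pos": the shift along the tool's x, y, z in m, a list of three; "jaw": the closure, from -1 (fully open) to 1 (shut). A call has 1 to 5 rows; each row is the pose to reach, as a shift and turn from the pose measured when the call began, along the tool's axes at that moment; what a row does not reach only later rows make up. A row lasts 1/10 s, in which the tool goes at most 50 mm and 8.59 degrees, less where a joint would pass 70% of its speed; a pose out of reach is approached as far as the arm can. A call with a gripper value outside its range is refused whole. The fingers move at their own pace and stop on an object; the grip force is fixed at half the most. Time passes only in rows, so rows that repeat a pose let the fingers close. It gives the time, the measured TCP pose, the force and the opening at its end, in the units of the state.
- get_obs(): the state, without advancing time (a new reading comes with each control period).
- snapshot(name): name is "side" or "top"; returns the picture (420x560x3 uint8, red, green, blue); there is no depth.
- camera_params(name): a dict with "mtx" (3x3 intrinsics, pixels), "distortion" ([k1, k2, p1, p2, k3] as OpenCV has them; the pictures are not rectified), "rvec" (rotation vector, rad) and "tvec" (3), from world to camera coordinates, as OpenCV has them. Camera axes: x right, y down, z forward; pixel columns grow to the right and rows downward; lengths in m; the calibration is good to about 2 mm. A picture is of the moment at which its call begins. camera_params takes no time and is no camera call.
- close_job(): hands the job in, once; it reports no verdict.
Trained networks look in the newest picture that a camera, given by its name, has taken for a name from the list of things; names that differ only in an ending like _2 or _b are one class to them, and where a whole thing is asked for, a point or a joint stands for the part that bears it (a point fixed in the world has none). Each returns a list of dicts, best first, with "p" (0 to 1); they miss things now and then, are a little off and sometimes report something else, mostly with a low value. They report only what shows in the picture. A call takes as long as a camera call.
- regions_of(target, camera): "mask" (420x560 bool, what is visible of it) and "at" ([column, row] in pixels, amid what is visible of it).
The state is a dict: "time": time; "joint_positions": joint angles; "qvel": joint speeds; "joint_torque": joint torques, N m; "tool_pos": TCP position; "ee_rot": TCP orientation; "wrist_force": force on the tool from outside, world axes, zero at the start; "wrist_torque": the same for the moment, N m; "width": finger opening in m.
Only numpy, scipy, OpenCV 4.12 (cv2) and the standard library are available. Lean on these libraries where they do the work, as an engineer would, in place of code of your own. Each camera call takes 0.05 s, during which the arm holds its last target.

### The job

Lock the blue drilling guide at the index window that the yellow clip points to: slide it there along its rail, swing its red-knobbed cam lever out of the rest and over the hump of the cam, and ease the guide along until the sprung pin finds the window and the lever sinks fully into its low notch. Be gentle with the pin: never force it against the strip, and stop pushing as soon as you feel it catch. Let go at the end, and do not disturb the drill, tape measure, glue bottle or pocket-hole jig.

Things in the scene. Friction and masses are not known exactly. Their poses are not given: they have to be found in the camera images.
- rail: Fixed aluminium rail (460 x 118 mm) on an 18 mm pine board (600 x 270 mm). Origin: on the bench below the middle of the rail's centre line; y runs along the rail (robot's left), x across it, away from the robot, z up. Rail top 34 mm above the bench. A steel index strip in its groove has windows 9.5 mm long, 32 mm apart; the strip is shifted along the groove by up to 10 mm from job to job.
- guide_grip (a point): On the axis of the blue guide's upright black grip, a round post 28 mm in diameter (34 mm at its foot) and 45 mm tall; this point is 25 mm above the guide's plate, 75 mm above the bench. The guide (plate 150 mm long, 92 mm wide, top 50 mm above the bench) slides along the rail only, with about 6 N of drag; it starts near the right end (-y). The grip stands 50 mm left of the plate's middle.
- guide_line (a point): Red line at the far (+x) edge of the guide's plate, square across from the pin: same place along the rail. It is 95 mm to the right (-y) of the grip. The flat-ended pin, 8 mm along the rail, drops only when within about 1 mm of a window's middle. While the pin rests on the strip the guide drags with 8 to 12 N; a push that rises well above that means the pin has caught on a window's side.
- lever_axis (a point): Vertical turning axis of the cam lever, a point on top of the guide's plate (50 mm above the bench), on the rail's centre line, directly over the pin, 95 mm to the right (-y) of the grip. The cam collar and lever hub round it are 48 mm in diameter and reach 41 mm (lever low) to 55 mm (over the hump) above the plate.
- lever_knob (a point): Centre of the red upright knob at the end of the lever, 62 mm out from the lever axis; tapered, 16 to 21 mm in diameter, 37 mm tall. This point is 100 mm above the bench with the lever in the low notch, 109 mm at rest, 114 mm over the hump. About 3 to 5 N at the knob turns the lever over the hump.
- lever (a joint): Turn of the lever in rad. 1.7 to 1.6: rest, lever points across the rail, away from the robot (+x). It turns clockwise from above: climbs the cam to about 0.75, passes the hump's edge at about 0.5, and 0 (stop at -0.03) is over the low notch, where the lever points along the rail to the right (-y). Once sunk in the notch it has 0.1 rad of play and must be lifted out by the knob.
- plunger (a joint): Height of the pin and lever in m, pushed down by a spring of 11 to 20 N: 0 or just below, pin fully in a window and lever sunk in the low notch, about 0.007 pin resting on the strip between windows, 0.009 lever at rest, 0.013 to 0.014 over the hump. A caught pin is spoiled by more than about 30 N against the strip.
- clip_yellow_mark (a point): Top of the yellow marker clip (26 mm across the rail, 19 mm along it, 18 mm tall), fixed to the ledge on the far side of the rail, its top 44 mm above the bench. Axes as the rail's. It stands somewhere between two windows and its pointed end points to the one it marks, on its left (+y): that window's middle is 5 to 23 mm further along +y than this point. This is the wanted window.
- clip_green_mark (a point): Top of the green marker clip, same shape as the yellow one; marks another window, not wanted now.
- clip_black_mark (a point): Top of the black marker clip, same shape as the yellow one; marks another window, not wanted now.
- drill: Blue cordless drill standing on its black battery, 125 x 78 mm foot, 226 mm tall, 1.3 kg; origin at the middle of the foot's underside. Bystander.
- tape: Yellow and black tape measure, 70 x 36 mm, 66 mm tall; origin at the middle of its underside. Bystander.
- glue: Yellow glue bottle with an orange cap, 60 mm in diameter, 170 mm tall; origin at the middle of its underside. Bystander.
- pocket_jig: Blue pocket-hole jig, 60 x 150 mm foot, 93 mm tall; origin at the middle of its underside. Bystander.

How it is judged:
At the end, for the whole second after the job is handed in: The pin is fully down (plunger height under 2 mm) with the lever sunk in its low notch (within 0.2 rad of 0) in the window the yellow clip points to (index line 3 to 25 mm to the left of the clip's middle), guide and lever at rest (value of joint plunger below 0.002 m and value of joint lever below 0.2 rad and y of guide_line in the frame of clip_yellow_mark between 0.003 and 0.025 m and velocity of joint lever below 0.05 rad/s and linear speed of guide below 0.005 m/s); the robot touches nothing.
It fails at once if the pin is forced against the index strip with more than 30 N (contact force between plunger and strip above 30 N).
It fails at once if the cordless drill is moved more than 15 mm or tipped (distance of drill from where it was at the start of the episode above 0.015 m or angle between drill's own z axis and vertical above 0.2 rad).
It fails at once if the tape measure is moved more than 15 mm or tipped (distance of tape from where it was at the start of the episode above 0.015 m or angle between tape's own z axis and vertical above 0.2 rad).
It fails at once if the glue bottle is moved more than 15 mm or tipped (distance of glue from where it was at the start of the episode above 0.015 m or angle between glue's own z axis and vertical above 0.2 rad).
It fails at once if the pocket-hole jig is moved more than 15 mm or tipped (distance of pocket_jig from where it was at the start of the episode above 0.015 m or angle between pocket_jig's own z axis and vertical above 0.2 rad).
It also fails if it takes over 70 s, if anything falls off the work surface, if the arm or the gripper's body presses on something with over 40 N, if the wrist force passes 120 N, or if a joint passes its speed limit or range.

## Working session

There is one attempt and no reset: what is moved stays moved. The work goes in short steps, Python scripts to look and compute and a tool call to move; the robot and the scene stay as the last step left them, time stands still between calls to the robot, and variables do not carry over. Pictures are saved under pics/ and viewed, and the job is handed in when it is done.

Besides the shell and the picture viewer there is one more tool, called after ">>>" as name(argument=value, ...), one argument or row to a line, values as JSON. move_arm: Moves the arm, as the interface text tells. Its arguments: {"type":"object","properties":{"increments":{"type":"array","items":{"type":"object","properties":{"turn":{"type":"array","items":{"type":"number"}},"delta_pos":{"type":"array","items":{"type":"number"}},"jaw":{"type":"number"}}}}},"required":["increments"]}

```bash
mkdir -p pics; ls
python3 - <<'E'
from bench import *
import cv2
print(get_obs())
for n in("side","top"):
    im=snapshot(n); cv2.imwrite(f"pics/{n}0.png",im[...,::-1]); p=camera_params(n); print(n,p)
    for t in ["guide_grip","guide_line","lever_knob","lever_axis","clip_yellow_mark","clip_green_mark","clip_black_mark","rail","drill","tape","glue","pocket_jig"]:
        r=regions_of(t,n); print(t,[(round(d['p'],2),[round(float(v),1) for v in d['at']],int(d['mask'].sum())) for d in r[:3]])
E
```

```text
pics
{'time': 0.0, 'joint_positions': array([ 1.10090092e+00,  8.79658376e-02,  1.37222054e+00, -2.73601140e-05,
        1.68360518e+00, -1.03089992e-01]), 'qvel': array([ 0.00050917,  0.00072466,  0.00023152, -0.00011807,  0.00141563,
        0.00111057]), 'joint_torque': array([ 8.99517363e-04, -3.40181923e+01, -3.02426434e+01,  7.18828314e-02,
        3.28494119e-02, -1.91992799e-04]), 'tool_pos': array([0.19701081, 0.51292396, 0.20431537]), 'ee_rot': array([-3.13940262e+00, -1.99235207e-04,  2.77478397e+00]), 'wrist_force': array([ 0.11258618, -0.02682293,  0.41015878]), 'wrist_torque': array([ 0.02404776,  0.05701294, -0.0446125 ]), 'width': 0.09395738832341356}
side {'mtx': array([[531.87713546,   0.        , 267.23624392],
       [  0.        , 531.87713546, 205.80417456],
       [  0.        ,   0.        ,   1.        ]]), 'distortion': array([-0.08219836,  0.        ,  0.        ,  0.        ,  0.        ]), 'rvec': array([ 2.15044802, -0.53915925,  0.25915737]), 'tvec': array([-0.39430712,  0.22020833,  1.33622137])}
guide_grip [(0.78, [316.6, 245.7], 2102), (0.55, [328.8,
[... 620 characters left out ...]
09.18331683],
       [  0.        ,   0.        ,   1.        ]]), 'distortion': array([-0.09928764,  0.        ,  0.        ,  0.        ,  0.        ]), 'rvec': array([ 2.08712069, -2.14946777,  0.18237134]), 'tvec': array([0.05106364, 0.46092275, 1.68069291])}
guide_grip [(0.68, [328.7, 189.8], 1468), (0.5, [333.6, 186.4], 227)]
guide_line [(0.61, [333.6, 190.7], 1525)]
lever_knob [(0.64, [337.3, 184.4], 214), (0.6, [139.2, 188.6], 1848)]
lever_axis [(0.72, [330.2, 189.1], 1497)]
clip_yellow_mark []
clip_green_mark []
clip_black_mark []
rail [(0.9, [288.5, 199.3], 12461)]
drill [(0.68, [142.9, 187.7], 1693)]
tape []
glue [(0.9, [420.8, 184.6], 434)]
pocket_jig [(0.8, [398.9, 255.7], 813)]
```

Run:
```python
import cv2
a=cv2.imread("pics/side0.png");b=cv2.imread("pics/top0.png")
cv2.imwrite("pics/a.png",cv2.resize(a[150:350,190:440],None,fx=3.2,fy=3,interpolation=cv2.INTER_CUBIC))
cv2.imwrite("pics/b.png",cv2.resize(b[130:270,180:440],None,fx=3,fy=3,interpolation=cv2.INTER_CUBIC))
```

```text
(no output)
```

View pics/side0.png

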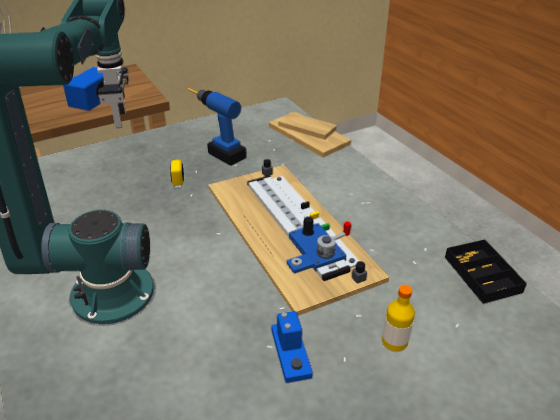

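View pics/top0.png

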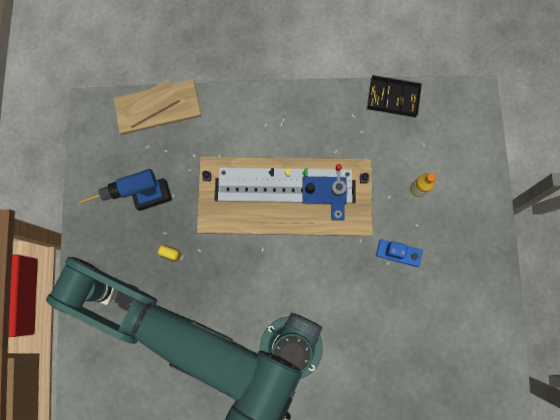

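View pics/a.png

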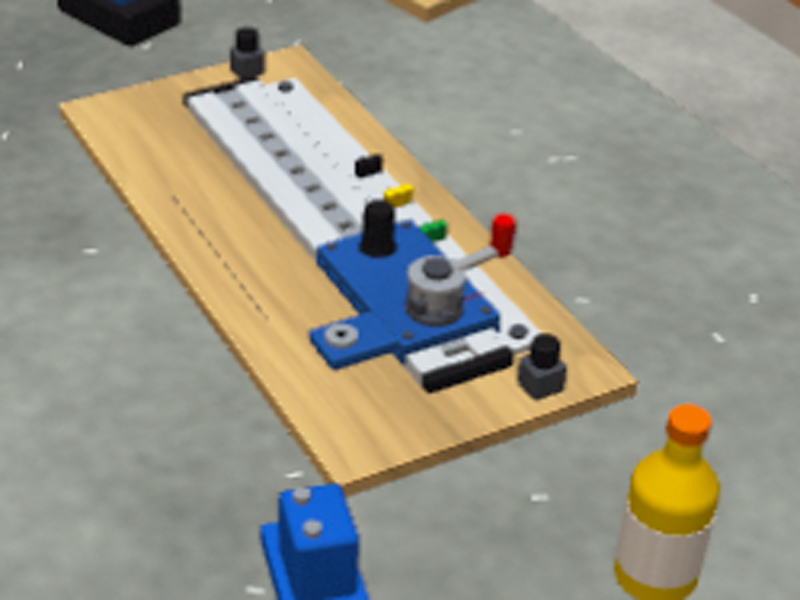

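View pics/b.png

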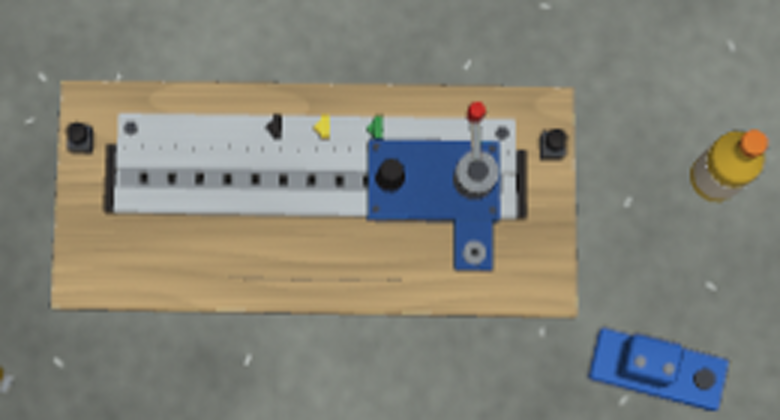

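The side view shows the rail at about (295,240), with the guide at its right end near (315,245) and the red knob at (347,228). In the top view the yellow clip is at (287,172), the windows run along row ~190, and the guide is at (325,190). Next I'll turn the pixels into metric positions.

```bash
cat > h.py <<'E'
import numpy as np, cv2
from bench import *
def ray(n,uv,P=None):
    P=P or camera_params(n)
    u=cv2.undistortPoints(np.array(uv,float).reshape(-1,1,2),P['mtx'],P['distortion']).reshape(-1,2)
    R,_=cv2.Rodrigues(P['rvec']); c=-R.T@P['tvec']
    d=np.c_[u,np.ones(len(u))]@R
    return c,d
def onz(n,uv,z):
    c,d=ray(n,uv); z=np.asarray(z,float)
    return c+d*((z-c[2])/d[:,2])[:,None]
def proj(n,X):
    P=camera_params(n); return cv2.projectPoints(np.array(X,float).reshape(-1,1,3),P['rvec'],P['tvec'],P['mtx'],P['distortion'])[0].reshape(-1,2)
def tri(uvs):
    A=np.zeros((3,3));b=np.zeros(3)
    for n,uv in uvs.items():
        c,d=ray(n,[uv]); d=d[0]/np.linalg.norm(d[0]); M=np.eye(3)-np.outer(d,d); A+=M; b+=M@c
    return np.linalg.solve(A,b)
def cent(im,cond,box):
    x0,x1,y0,y1=box; m=np.zeros(im.shape[:2],np.uint8); m[y0:y1,x0:x1]=cond(im[y0:y1,x0:x1].astype(int)); 
    k,l,s,c=cv2.connectedComponentsWithStats(m); return [(s[i,4],c[i].round(2).tolist(),s[i,:4].tolist()) for i in range(1,k) if s[i,4]>2]
E
python3 - <<'E'
from h import *
b=cv2.imread("pics/top0.png")[...,::-1]; a=cv2.imread("pics/side0.png")[...,::-1]
yel=lambda i:(i[...,0]>140)&(i[...,1]>130)&(i[...,2]<90)
grn=lambda i:(i[...,1]>100)&(i[...,0]<80)&(i[...,2]<110)
red=lambda i:(i[...,0]>130)&(i[...,1]<60)&(i[...,2]<60)
drk=lambda i:i.max(-1)<75
box=(215,350,160,205); sb=(230,390,190,280)
for nm,f in(("y",yel),("g",grn),("r",red),("d",drk)):
    print(nm,"top",cent(b,f,box)); print(nm,"side",cent(a,f,sb))
g=b[190].max(-1) if 0 else b[186:194,215:310].mean(-1).mean(0); print(g.round().astype(int).tolist())
E
```

```text
y top [(np.int32(25), [287.24, 171.88], [285, 168, 5, 8])]
y side [(np.int32(27), [314.59, 213.04], [310, 211, 10, 5])]
g top [(np.int32(20), [304.95, 171.95], [303, 169, 4, 7])]
g side [(np.int32(19), [324.58, 225.32], [321, 224, 8, 4])]
r top [(np.int32(17), [338.53, 166.35], [337, 164, 4, 5])]
r side [(np.int32(29), [346.69, 224.03], [344, 222, 7, 6])]
d top [(np.int32(25), [271.48, 171.72], [269, 168, 5, 8]), (np.int32(60), [216.27, 189.67], [215, 178, 4, 23]), (np.int32(81), [309.68, 188.15], [305, 183, 10, 11]), (np.int32(3), [336.33, 187.0], [336, 186, 2, 3]), (np.int32(6), [227.5, 189.0], [227, 188, 2, 3]), (np.int32(7), [236.71, 188.86], [236, 188, 3, 3]), (np.int32(9), [246.0, 189.0], [245, 188, 3, 3]), (np.int32(6), [255.5, 189.0], [255, 188, 2, 3]), (np.int32(6), [264.5, 189.0], [264, 188, 2, 3]), (np.int32(8), [274.0, 189.5], [273, 188, 3, 4]), (np.int32(8), [283.5, 189.5], [283, 188, 2, 4]), (np.int32(6), [292.5, 190.0], [292, 189, 2, 3]), (np.int32(6), [301.5, 190.0], [301, 189, 2, 3]), (np.int32(23), [335.13, 192.83], [331, 188, 11, 8]), (np.int32(4), [328.5, 203.0], 
[... 258 characters left out ...]
4, 253.37], [317, 248, 18, 11]), (np.int32(3), [351.0, 261.67], [350, 261, 3, 2]), (np.int32(93), [359.76, 267.23], [355, 262, 10, 12]), (np.int32(177), [335.63, 272.92], [322, 266, 28, 14]), (np.int32(86), [358.59, 276.05], [352, 271, 15, 9])]
[62, 42, 45, 108, 169, 152, 150, 150, 149, 149, 148, 128, 102, 98, 133, 147, 149, 148, 148, 148, 141, 106, 98, 120, 147, 148, 148, 146, 146, 145, 108, 96, 103, 145, 147, 146, 146, 147, 146, 123, 100, 98, 134, 146, 147, 146, 146, 145, 132, 101, 98, 121, 147, 147, 147, 147, 147, 147, 103, 98, 109, 145, 146, 146, 146, 146, 146, 120, 99, 98, 134, 146, 147, 146, 147, 147, 135, 100, 98, 119, 145, 146, 146, 146, 148, 148, 101, 73, 90, 88, 62, 35, 33, 34, 34]
```

Run:
```python
from h import *
b=cv2.imread("pics/top0.png")[...,::-1].astype(float)
g=147-b[186:194].mean(-1).mean(0); g[g<4]=0
cs=[]
for c0 in [227.5,236.7,246,255.3,264.5,274,283.2,292.3]:
    s=slice(int(round(c0))-3,int(round(c0))+4); cs.append((np.arange(560)[s]*g[s]).sum()/g[s].sum())
print(np.round(cs,2),np.diff(cs).round(2))
rows=[]
for c in cs:
    w=np.clip(120-b[183:197,int(c):int(c)+2].mean(-1).mean(1),0,None); rows.append((np.arange(183,197)*w).sum()/w.sum())
print(np.round(rows,2))
pr=np.polyfit(cs,rows,1)
W=onz("top",[(c,np.polyval(pr,c)) for c in cs],[.033]*8); print(W.round(4)); 
d=W[0]-W[-1]; yaw=np.arctan2(-d[0],d[1]); print("yaw",yaw, "pitch",np.hypot(*d[:2])/7)
ey=d[:2]/np.hypot(*d[:2]); ex=np.array([ey[1],-ey[0]])
def rep(n,X): X=np.asarray(X); q=X[:2]-W[-1][:2]; print(n,X.round(4),"along",(q@ey).round(4),"across",(q@ex).round(4))
rep("yel top z.044",onz("top",[(287.24,171.88)],.044)[0]); rep("yel side z.04",onz("side",[(314.59,213.04)],.040)[0])
rep("yel tri",tri({"top":(287.24,171.88),"side":(314.59,213.04)}))
rep("grn top",onz("top",[(304.95,171.95)],.044)[0])
rep("blk",onz("top",[(271.48,171.72)],.044)[0])
rep("knob top",onz("top",[(338.53,166.35)],.120)[0]); rep("knob tri",tri({"top":(338.53,166.35),"side":(346.69,224.03)}))
rep("grip top",onz("top",[(309.68,188.15)],.09)[0])
for i in range(8): rep(i,W[i])
blue=lambda i:(i[...,2]>90)&(i[...,0]<60)
print(cent(b,blue,(295,355,170,225)))
bb=((b[...,2]>80)&(b[...,0]<70)); 
for r in (180,186,195,199): x=np.where(bb[r,295:360])[0]+295; print(r,x.min(),x.max())
```

```text
[227.46 236.79 246.04 255.38 264.63 273.96 283.35 292.68] [9.33 9.24 9.35 9.25 9.33 9.39 9.33]
[188.84 189.03 189.01 189.3  189.3  189.5  189.5  189.79]
[[ 0.5405  0.2011  0.033 ]
 [ 0.539   0.1689  0.033 ]
 [ 0.5375  0.137   0.033 ]
 [ 0.536   0.1049  0.033 ]
 [ 0.5346  0.0731  0.033 ]
 [ 0.5331  0.0411  0.033 ]
 [ 0.5317  0.0088  0.033 ]
 [ 0.5302 -0.0232  0.033 ]]
yaw -0.045570800927928236 pitch 0.03206561063384504
yel top z.044 [ 0.5911 -0.0064  0.044 ] along 0.0195 across 0.0601
yel side z.04 [ 0.598  -0.0052  0.04  ] along 0.0211 across 0.0669
yel tri [ 0.5939 -0.0073  0.0422] along 0.0187 across 0.0628
grn top [ 0.5889 -0.0671  0.044 ] along -0.0413 across 0.0607
blk [0.5934 0.0477 0.044 ] along 0.0737 across 0.0599
knob top [ 0.5846 -0.1744  0.12  ] along -0.1486 across 0.0612
knob tri [ 0.5845 -0.1743  0.1219] along -0.1485 across 0.0611
grip top [ 0.5209 -0.0783  0.09  ] along -0.0555 across -0.0068
0 [0.5405 0.2011 0.033 ] along 0.2245 across 0.0
1 [0.539  0.1689 0.033 ] along 0.1922 across -0.0
2 [0.5375 0.137  0.033 ] along 0.1604 across -0.0
3 [0.536  0.1049 0.033 ] along 0.1282 across -0.0
4 [0.5346 0.0731 0.033 ] along 0.0963 across -0.0
5 [0.5331 0.0411 0.033 ] along 0.0643 across -0.0
6 [0.5317 0.0088 0.033 ] along 0.032 across -0.0
7 [ 0.5302 -0.0232  0.033 ] along 0.0 across 0.0
[(np.int32(937), [323.82, 193.56], [303, 176, 43, 44]), (np.int32(15), [343.4, 179.2], [341, 177, 5, 6])]
180 303 345
186 303 331
195 303 345
199 303 345
```

Run:
```python
import cv2
b=cv2.imread("pics/top0.png")
cv2.imwrite("pics/c.png",cv2.resize(b[160:225,260:360],None,fx=8,fy=8,interpolation=cv2.INTER_NEAREST))
```

```text
(no output)
```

View pics/c.png

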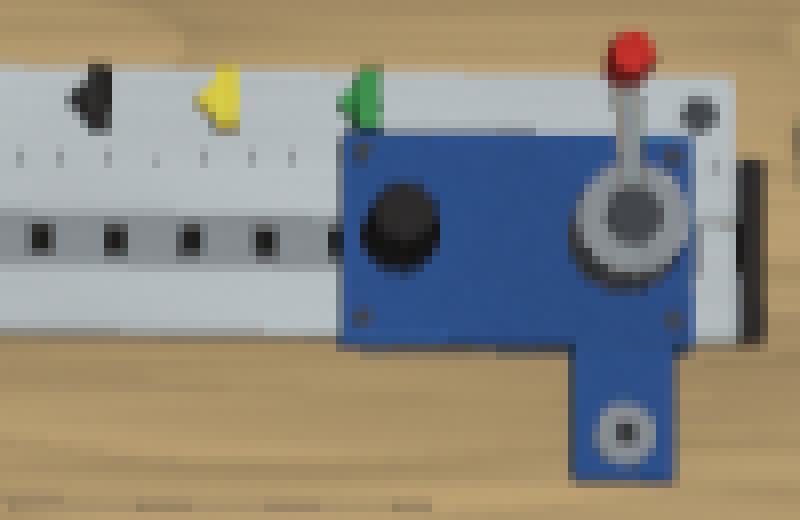

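```bash
cat >> h.py <<'E'
O=np.array([0.5317,0.0088]); yw=-0.0456
ey=np.array([-np.sin(yw),np.cos(yw)]); ex=np.array([np.cos(yw),np.sin(yw)])
def rel(X): q=np.asarray(X)[:2]-O; return np.round([q@ex,q@ey],4)   # across, along from wanted window
def wld(ac,al): return np.round(O+ac*ex+al*ey,4)
def tl(p):  # shift in tool axes to world target p
    from scipy.spatial.transform import Rotation as R
    o=get_obs(); return (R.from_euler('xyz',o['ee_rot']).inv().apply(np.array(p)-o['tool_pos'])).round(4)
E
python3 - <<'E'
from h import *
b=cv2.imread("pics/top0.png")[...,::-1].astype(float)
for r in (180,186,195,199):
    p=b[r,295:355,0]; print(r,p[4:12].astype(int),p[44:56].astype(int))
e=onz("top",[(302.5,188),(345.7,191)],.05); print(rel(e[0]),rel(e[1]))
print("yel",rel([0.5911,-.0064]))
# hub top circle ~ (337.6? )
t=onz("top",[(260+635/8-.5,160+215/8-.5),(260+405/8-.5,160+208/8-.5)],[.099,.095]); print(rel(t[0]),rel(t[1]))
for al in (-.185,): print(proj("top",[[*wld(0,al+.095),.095],[*wld(0,al),.1]]),wld(0,al+.095))
E
```

```text
180 [182 183 183 104  48  45  48  46] [132  91  81  70  52  56  55 101 178 174 149 178]
186 [174 174 174 105  48  46  45  26] [ 67  68  68  78 136 137 131 112 175 173 174 173]
195 [183 183 183 110  49  45  46  46] [ 50  45  59  47  45  45  49  96 178 178 177 177]
199 [184 183 185 112  49  59  65  56] [ 44  44  45  46  57  62  52  82 180 180 179 180]
[ 0.0026 -0.0651] [-0.0057 -0.2119]
yel [ 0.06   -0.0125]
[-0.0014 -0.1835] [ 0.0011 -0.0887]
[[310.51526465 185.82414297]
 [339.34947361 185.88453878]] [ 0.5276 -0.0811]
```

Run:
```python
from h import *
p=wld(0,-.0887); print(p, tl([*p,.20]), get_obs()['tool_pos'])
```

```text
[ 0.5277 -0.0798] [-0.5212 -0.4353  0.0055] [0.19725387 0.51343182 0.20550718]
```

>>> move_arm(
  increments=[
    {"delta_pos":[-0.037,-0.031,0],"turn":[0,0,-0.06],"jaw":0.0},
    {"delta_pos":[-0.074,-0.062,0],"turn":[0,0,-0.12],"jaw":0.0},
    {"delta_pos":[-0.111,-0.093,0],"turn":[0,0,-0.18],"jaw":0.0},
    {"delta_pos":[-0.148,-0.124,0],"turn":[0,0,-0.24],"jaw":0.0},
    {"delta_pos":[-0.185,-0.155,0],"turn":[0,0,-0.3],"jaw":0.0},
  ],
)

```text
time: 1.8
tool_pos: [0.3149, 0.3008, 0.2057]
ee_rot: [3.141, 0.001, 3.078]
wrist_force: [1.0, 0.1, 0.4]
width: 0.0579
```

Run:
```python
from h import *
o=get_obs();p=wld(0,-.0887); print(p, tl([*p,.20]), o['tool_pos'],o['ee_rot'],o['width'],o['time'])
```

```text
[ 0.5277 -0.0798] [-0.2366 -0.3663  0.0057] [0.31488069 0.30076743 0.20569779] [3.14104693e+00 8.64702675e-04 3.07798964e+00] 0.057855327429819574 1.8
```

>>> move_arm(
  increments=[
    {"delta_pos":[-0.026,-0.04,0.003],"turn":[0,0,-0.018],"jaw":0.0},
    {"delta_pos":[-0.052,-0.08,0.003],"turn":[0,0,-0.018],"jaw":0.0},
    {"delta_pos":[-0.078,-0.12,0.003],"turn":[0,0,-0.018],"jaw":0.0},
    {"delta_pos":[-0.104,-0.16,0.003],"turn":[0,0,-0.018],"jaw":0.0},
    {"delta_pos":[-0.13,-0.2,0.003],"turn":[0,0,-0.018],"jaw":0.0},
  ],
)

```text
time: 2.3
tool_pos: [0.4325, 0.0911, 0.203]
ee_rot: [3.141, 0.002, 3.096]
wrist_force: [0.5, 0.4, 0.0]
width: 0.0469
```

Run:
```python
from h import *
o=get_obs();p=wld(0,-.0887); print(p, tl([*p,.20]), o['tool_pos'],o['ee_rot'],o['width'],o['time'])
```

```text
[ 0.5277 -0.0798] [-0.1029 -0.1664  0.0031] [0.43253555 0.09109219 0.20303728] [3.14065303e+00 1.94056350e-03 3.09589995e+00] 0.04693099243873398 2.3
```

>>> move_arm(
  increments=[
    {"delta_pos":[-0.025,-0.042,0.003],"turn":[0,0,0],"jaw":-0.2},
    {"delta_pos":[-0.051,-0.083,0.003],"jaw":-0.2},
    {"delta_pos":[-0.077,-0.125,0.003],"jaw":-0.2},
    {"delta_pos":[-0.103,-0.1665,0.003],"jaw":-0.2},
    {"delta_pos":[-0.103,-0.1665,0.003],"jaw":-0.2},
  ],
)

```text
validation failed for argument at $.in...
```

Run:
```python
from h import *
o=get_obs();p=wld(0,-.0887); print(p, tl([*p,.06]), o['tool_pos'],o['ee_rot'],o['width'],o['time'])
for n in("side","top"): cv2.imwrite(f"pics/{n}1.png",snapshot(n)[...,::-1])
a=cv2.imread("pics/side1.png");b=cv2.imread("pics/top1.png")
a=cv2.resize(a[150:290,250:390],(400,400));b=cv2.resize(b[130:230,250:350],(400,400)); cv2.imwrite("pics/d1.png",np.hstack([a,b]))
```

```text
[ 0.5277 -0.0798] [-0.1026 -0.1665  0.1431] [0.43253555 0.09109219 0.20303728] [3.14065303e+00 1.94056350e-03 3.09589995e+00] 0.04693099243873398 2.3
```

View pics/d1.png

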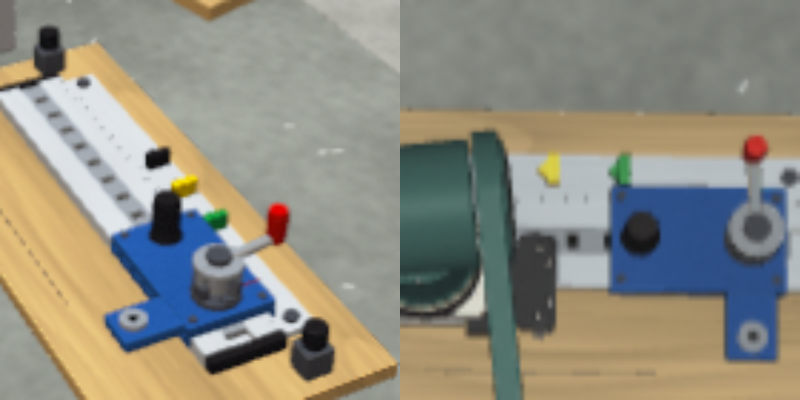

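The move was refused because every row needs all of its fields. The pictures show the guide unchanged and the arm still left of it. I'll send the same move again with complete rows.

>>> move_arm(
  increments=[
    {"delta_pos":[-0.025,-0.042,0.003],"turn":[0,0,0],"jaw":-0.2},
    {"delta_pos":[-0.051,-0.083,0.003],"turn":[0,0,0],"jaw":-0.2},
    {"delta_pos":[-0.077,-0.125,0.003],"turn":[0,0,0],"jaw":-0.2},
    {"delta_pos":[-0.103,-0.1665,0.003],"turn":[0,0,0],"jaw":-0.2},
    {"delta_pos":[-0.103,-0.1665,0.003],"turn":[0,0,0],"jaw":-0.2},
  ],
)

```text
time: 2.9
tool_pos: [0.5291, -0.0873, 0.1985]
ee_rot: [-3.139, 0.0, 3.082]
wrist_force: [0.4, -0.4, -0.1]
width: 0.0564
```

Run:
```python
from h import *
o=get_obs();p=wld(0,-.0887); print(p, tl([*p,.06]), o['tool_pos'],o['ee_rot'],o['width'],o['time'])
for n in("side",): cv2.imwrite(f"pics/{n}2.png",snapshot(n)[...,::-1])
a=cv2.imread("pics/side2.png")
a=cv2.resize(a[110:290,230:410],(600,600)); cv2.imwrite("pics/d2.png",a)
```

```text
[ 0.5277 -0.0798] [0.0019 0.0078 0.1385] [ 0.52913742 -0.08731019  0.1985339 ] [-3.13887409e+00  1.60632902e-04  3.08243521e+00] 0.05642857167998693 2.9
```

View pics/d2.png

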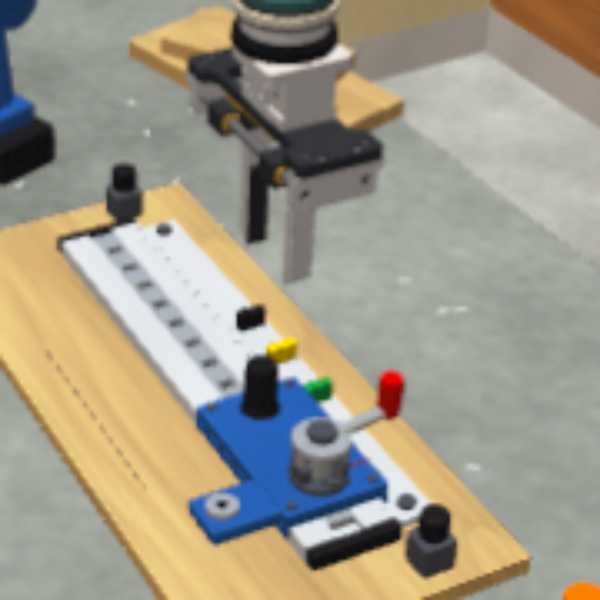

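The gripper hangs above the grip post at (262,385 in the crop) and the view is clear. I'll centre it and go down.

>>> move_arm(
  increments=[
    {"delta_pos":[0.002,0.008,0.01],"turn":[0,0,-0.013],"jaw":-0.2},
    {"delta_pos":[0.002,0.008,0.02],"turn":[0,0,-0.013],"jaw":-0.2},
    {"delta_pos":[0.002,0.008,0.05],"turn":[0,0,-0.013],"jaw":-0.2},
    {"delta_pos":[0.002,0.008,0.08],"turn":[0,0,-0.013],"jaw":-0.2},
    {"delta_pos":[0.002,0.008,0.08],"turn":[0,0,-0.013],"jaw":-0.2},
  ],
)

```text
time: 3.45
tool_pos: [0.5224, -0.074, 0.1133]
ee_rot: [3.14, -0.011, 3.1]
wrist_force: [-1.1, 0.8, 0.2]
width: 0.0561
```

Run:
```python
from h import *
o=get_obs();p=wld(0,-.0887); print(p, tl([*p,.06]), o['tool_pos'],o['ee_rot'],o['width'],o['time'])
for n in("side","top"): cv2.imwrite(f"pics/{n}3.png",snapshot(n)[...,::-1])
a=cv2.imread("pics/side3.png");b=cv2.imread("pics/top3.png")
a=cv2.resize(a[150:290,250:390],(400,400));b=cv2.resize(b[130:230,250:350],(400,400)); cv2.imwrite("pics/d3.png",np.hstack([a,b]))
```

```text
[ 0.5277 -0.0798] [-0.0061 -0.0056  0.0533] [ 0.52239629 -0.0740489   0.11333732] [ 3.13998901 -0.01100149  3.10011286] 0.05607727778070315 3.45
```

View pics/d3.png

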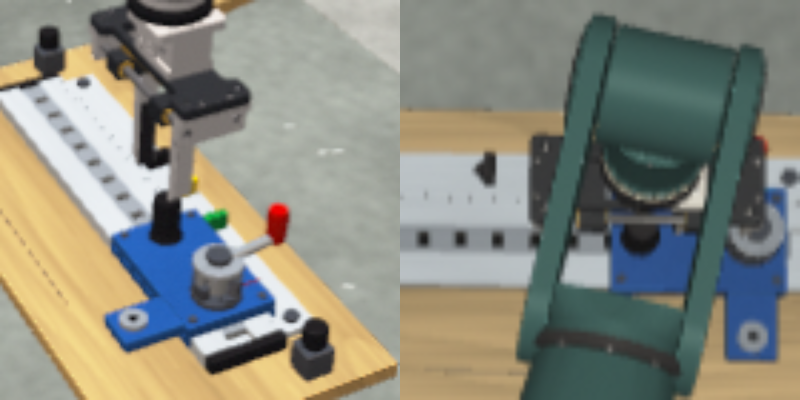

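>>> move_arm(
  increments=[
    {"delta_pos":[-0.006,-0.006,0],"turn":[0,0,0],"jaw":-0.2},
    {"delta_pos":[-0.006,-0.006,0],"turn":[0,0,0],"jaw":-0.2},
    {"delta_pos":[-0.006,-0.006,0],"turn":[0,0,0],"jaw":-0.2},
    {"delta_pos":[-0.006,-0.006,0],"turn":[0,0,0],"jaw":-0.2},
  ],
)

```text
time: 3.95
tool_pos: [0.532, -0.0819, 0.1193]
ee_rot: [-3.141, -0.001, 3.099]
wrist_force: [0.4, -0.3, 0.2]
width: 0.0563
```

Run:
```python
from h import *
o=get_obs();p=wld(0,-.0887); print(p, tl([*p,.06]), o['tool_pos'],o['ee_rot'],o['wrist_force'])
```

```text
[ 0.5277 -0.0798] [0.0043 0.0019 0.0593] [ 0.53199528 -0.08186407  0.11934754] [-3.14093756e+00 -5.76577781e-04  3.09913019e+00] [ 0.3515352  -0.29842111  0.20049802]
```

>>> move_arm(
  increments=[
    {"delta_pos":[0.004,0.002,0.01],"turn":[0,0,0],"jaw":-0.2},
    {"delta_pos":[0.004,0.002,0.025],"turn":[0,0,0],"jaw":-0.2},
    {"delta_pos":[0.004,0.002,0.04],"turn":[0,0,0],"jaw":-0.2},
    {"delta_pos":[0.004,0.002,0.055],"turn":[0,0,0],"jaw":-0.2},
    {"delta_pos":[0.004,0.002,0.058],"turn":[0,0,0],"jaw":-0.2},
  ],
)

```text
time: 4.45
tool_pos: [0.5256, -0.0791, 0.0575]
ee_rot: [3.141, -0.007, 3.099]
wrist_force: [-0.4, 1.2, -1.3]
width: 0.0564
```

>>> move_arm(
  increments=[
    {"delta_pos":[0,0,0],"turn":[0,0,0],"jaw":-0.2},
    {"delta_pos":[0,0,0],"turn":[0,0,0],"jaw":-0.2},
  ],
)

```text
time: 4.65
tool_pos: [0.5252, -0.079, 0.0568]
ee_rot: [3.141, -0.008, 3.099]
wrist_force: [0.1, 0.7, -0.6]
width: 0.0565
```

Run:
```python
from h import *
o=get_obs();p=wld(0,-.0887); print(p, tl([*p,.06]), o['tool_pos'],o['ee_rot'],o['wrist_force'])
for n in("side",): cv2.imwrite(f"pics/{n}4.png",snapshot(n)[...,::-1])
a=cv2.imread("pics/side4.png")
a=cv2.resize(a[170:270,260:360],(600,600)); cv2.imwrite("pics/d4.png",a)
```

```text
[ 0.5277 -0.0798] [-0.0025 -0.0007 -0.0032] [ 0.52517106 -0.07902899  0.05680388] [ 3.14057781 -0.00839054  3.09907839] [ 0.08000207  0.72404308 -0.59655142]
```

View pics/d4.png

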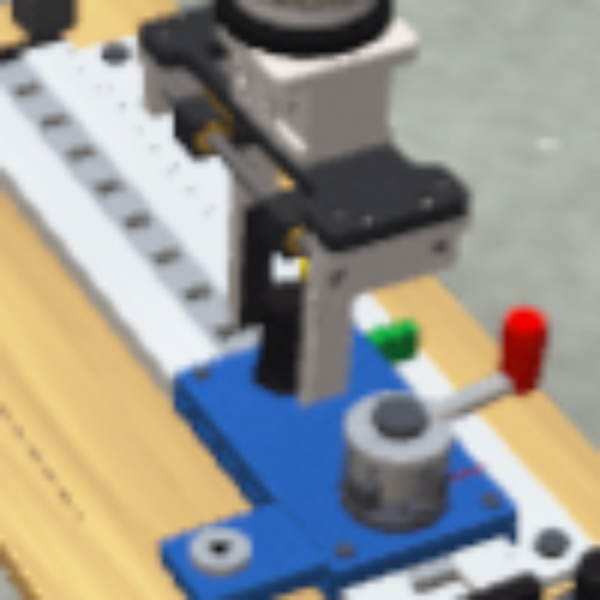

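The fingers straddle the grip post at (285,345), and the hub and lever are clear. Closing on it.

>>> move_arm(
  increments=[
    {"delta_pos":[-0.0025,-0.001,-0.003],"turn":[0,0,0],"jaw":0.2},
    {"delta_pos":[-0.0025,-0.001,-0.003],"turn":[0,0,0],"jaw":0.4},
    {"delta_pos":[-0.0025,-0.001,-0.003],"turn":[0,0,0],"jaw":0.7},
    {"delta_pos":[-0.0025,-0.001,-0.003],"turn":[0,0,0],"jaw":0.7},
    {"delta_pos":[-0.0025,-0.001,-0.003],"turn":[0,0,0],"jaw":0.7},
  ],
)

```text
time: 5.2
tool_pos: [0.5284, -0.0797, 0.0608]
ee_rot: [3.14, -0.006, 3.099]
wrist_force: [0.0, 2.0, 1.1]
width: 0.0269
```

Run:
```python
from h import *
o=get_obs(); print(rel(o['tool_pos']), o['tool_pos'],o['ee_rot'],o['wrist_force'],o['width'])
```

```text
[ 0.0008 -0.0886] [ 0.52841725 -0.07971564  0.060829  ] [ 3.13981606 -0.00627234  3.09916512] [0.04779433 2.02169124 1.05327579] 0.026877445711652858
```

>>> move_arm(
  increments=[
    {"delta_pos":[0,0.012,0],"turn":[0,0,0],"jaw":0.7},
    {"delta_pos":[0,0.03,0],"turn":[0,0,0],"jaw":0.7},
    {"delta_pos":[0,0.05,0],"turn":[0,0,0],"jaw":0.7},
    {"delta_pos":[0,0.07,0],"turn":[0,0,0],"jaw":0.7},
    {"delta_pos":[0,0.09,0],"turn":[0,0,0],"jaw":0.7},
  ],
)

```text
time: 5.7
tool_pos: [0.5324, 0.0078, 0.0608]
ee_rot: [-3.137, -0.006, 3.098]
wrist_force: [1.3, -8.2, -0.7]
width: 0.0267
```

Run:
```python
from h import *
o=get_obs(); print(rel(o['tool_pos']), o['tool_pos'],o['ee_rot'],o['wrist_force'],o['width']); print(tl([*wld(0,.086),.0608]))
```

```text
[ 0.0007 -0.001 ] [0.53239551 0.00775214 0.06082404] [-3.13725366 -0.00563485  3.09795104] [ 1.27935962 -8.24062985 -0.71334689] 0.0267303578929962
[ 0.0006  0.087  -0.0004]
```

>>> move_arm(
  increments=[
    {"delta_pos":[0,0.02,0],"turn":[0,0,0],"jaw":0.7},
    {"delta_pos":[0,0.04,0],"turn":[0,0,0],"jaw":0.7},
    {"delta_pos":[0,0.06,0],"turn":[0,0,0],"jaw":0.7},
    {"delta_pos":[0,0.078,0],"turn":[0,0,0],"jaw":0.7},
    {"delta_pos":[0,0.087,0],"turn":[0,0,0],"jaw":0.7},
  ],
)

```text
time: 6.2
tool_pos: [0.5363, 0.0938, 0.0608]
ee_rot: [-3.134, -0.005, 3.098]
wrist_force: [-0.6, -6.8, 2.6]
width: 0.0269
```

Run:
```python
from h import *
o=get_obs(); print(rel(o['tool_pos']), o['tool_pos'],o['ee_rot'],o['wrist_force'],o['width']); print(tl([*wld(0,.086),.0608]))
for n in("side","top"): cv2.imwrite(f"pics/{n}5.png",snapshot(n)[...,::-1])
a=cv2.imread("pics/side5.png");b=cv2.imread("pics/top5.png")
a=cv2.resize(a[150:290,230:370],(400,400));b=cv2.resize(b[130:230,230:330],(400,400)); cv2.imwrite("pics/d5.png",np.hstack([a,b]))
```

```text
[0.0008 0.0851] [0.53633188 0.09377313 0.0608    ] [-3.13361806 -0.00506962  3.09823508] [-0.64094251 -6.75741217  2.62223537] 0.026867008992329845
[ 0.0008  0.0009 -0.    ]
```

View pics/d5.png

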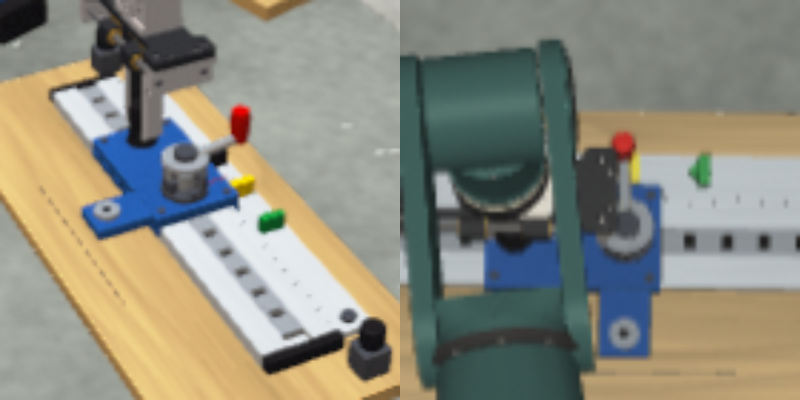

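>>> move_arm(
  increments=[
    {"delta_pos":[0,0,0],"turn":[0,0,0],"jaw":-0.2},
    {"delta_pos":[0,0,0],"turn":[0,0,0],"jaw":-0.2},
    {"delta_pos":[0,0,0],"turn":[0,0,0],"jaw":-0.2},
    {"delta_pos":[0,0,-0.03],"turn":[0,0,0],"jaw":-0.2},
    {"delta_pos":[0,0,-0.07],"turn":[0,0,0],"jaw":-0.1},
  ],
)

```text
time: 6.8
tool_pos: [0.5346, 0.0951, 0.1284]
ee_rot: [-3.136, -0.012, 3.099]
wrist_force: [0.5, -0.7, 0.5]
width: 0.0529
```

>>> move_arm(
  increments=[
    {"delta_pos":[0,0,-0.025],"turn":[0,0,0],"jaw":0.1},
    {"delta_pos":[0,0,-0.025],"turn":[0,0,0],"jaw":0.1},
    {"delta_pos":[0,0,-0.025],"turn":[0,0,0],"jaw":0.1},
  ],
)

```text
time: 7.1
tool_pos: [0.5348, 0.0951, 0.153]
ee_rot: [-3.137, -0.012, 3.098]
wrist_force: [0.4, 0.2, -1.8]
width: 0.0422
```

Run:
```python
from h import *
o=get_obs(); print(rel(o['tool_pos']), o['tool_pos'],o['ee_rot'],o['wrist_force'],o['width']); 
T=snapshot("top");S=snapshot("side");cv2.imwrite("pics/top6.png",T[...,::-1]);cv2.imwrite("pics/side6.png",S[...,::-1])
red=lambda i:(i[...,0]>130)&(i[...,1]<60)&(i[...,2]<60)
a=cent(T,red,(255,330,150,200));b=cent(S,red,(260,380,170,240));print(a,b)
if a and b:
    k=tri({"top":a[0][1],"side":b[0][1]}); print(k,rel(k)); 
    k2=onz("top",[a[0][1]],.12)[0]; print(rel(k2))
    print(tl([*k[:2],.16]))
```

```text
[-0.0008  0.0864] [0.53481181 0.09511167 0.15300416] [-3.13660774 -0.01199373  3.09823631] [ 0.39627817  0.2175066  -1.79978439] 0.04218006585154962
[(np.int32(12), [286.0, 165.5], [285, 164, 3, 4])] [(np.int32(27), [313.07, 189.63], [311, 187, 6, 7])]
[ 0.591794   -0.00160023  0.12193796] [ 0.0605 -0.0077]
[ 0.0616 -0.0078]
[-0.0621 -0.0941 -0.0094]
```

>>> move_arm(
  increments=[
    {"delta_pos":[-0.02,-0.03,-0.005],"turn":[0,0,0],"jaw":0.1},
    {"delta_pos":[-0.041,-0.062,-0.005],"turn":[0,0,-0.04],"jaw":0.1},
    {"delta_pos":[-0.062,-0.093,-0.005],"turn":[0,0,-0.04],"jaw":0.1},
    {"delta_pos":[-0.062,-0.093,-0.005],"turn":[0,0,-0.04],"jaw":0.1},
    {"delta_pos":[-0.062,-0.093,-0.005],"turn":[0,0,-0.04],"jaw":0.1},
  ],
)

```text
time: 7.7
tool_pos: [0.5907, -0.0009, 0.1532]
ee_rot: [-3.138, -0.021, 3.137]
wrist_force: [-1.1, -0.1, 0.5]
width: 0.0423
```

>>> move_arm(
  increments=[
    {"delta_pos":[0,0,0],"turn":[0,0,0],"jaw":0.1},
    {"delta_pos":[0,0,0],"turn":[0,0,0],"jaw":0.1},
  ],
)

```text
time: 7.9
tool_pos: [0.5898, 0.0001, 0.1521]
ee_rot: [-3.138, -0.023, 3.138]
wrist_force: [0.3, 0.7, -0.7]
width: 0.0421
```

Run:
```python
from h import *
o=get_obs(); print(rel(o['tool_pos']), o['tool_pos'],o['ee_rot'],o['wrist_force'],o['width']); 
print(tl([*wld(.0612,-.0062),.1]))
S=snapshot("side");cv2.imwrite("pics/side7.png",S[...,::-1])
cv2.imwrite("pics/d7.png",cv2.resize(S[130:250,250:370,::-1],(600,600)))
```

```text
[ 0.0584 -0.006 ] [5.89765707e-01 1.05800944e-04 1.52149387e-01] [-3.1381431  -0.02264061  3.13794226] [ 0.30670181  0.74540112 -0.72038663] 0.042118616769985066
[-0.004  -0.0001  0.0521]
```

View pics/d7.png

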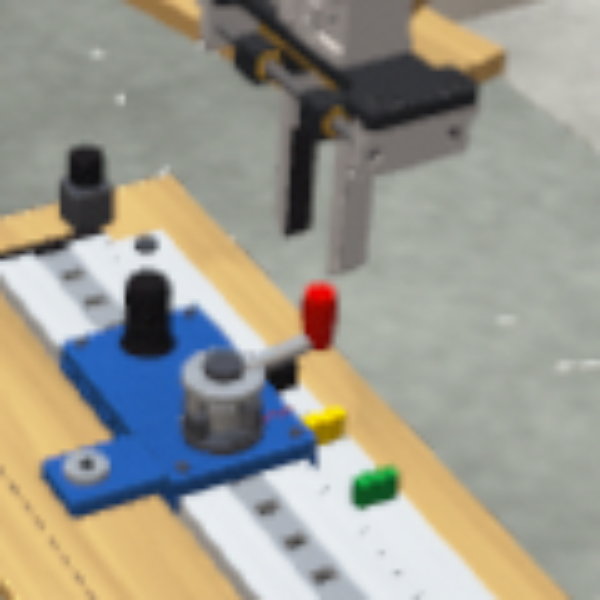

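The open fingers sit centred above the red knob at (320,315). Going down around it.

>>> move_arm(
  increments=[
    {"delta_pos":[-0.004,0,0.015],"turn":[0,-0.02,0],"jaw":0.1},
    {"delta_pos":[-0.004,0,0.035],"turn":[0,-0.02,0],"jaw":0.1},
    {"delta_pos":[-0.004,0,0.052],"turn":[0,-0.02,0],"jaw":0.1},
    {"delta_pos":[-0.004,0,0.052],"turn":[0,-0.02,0],"jaw":0.1},
    {"delta_pos":[-0.004,0,0.052],"turn":[0,-0.02,0],"jaw":0.1},
  ],
)

```text
time: 8.45
tool_pos: [0.5926, 0.0005, 0.1007]
ee_rot: [-3.138, -0.002, 3.139]
wrist_force: [0.2, 0.3, -0.4]
width: 0.0423
```

```bash
cat >> h.py <<'E'
def lv(th,ax=-.0099,r=.062):   # knob world pos at lever angle
    return wld(r*np.sin(th),ax-r*np.cos(th))
E
python3 - <<'E'
from h import *
o=get_obs(); print(rel(o['tool_pos']), o['tool_pos'],o['ee_rot'],o['wrist_force'],o['width']); 
S=snapshot("side");cv2.imwrite("pics/side8.png",S[...,::-1])
cv2.imwrite("pics/d8.png",cv2.resize(S[130:250,250:370,::-1],(600,600)))
for th in (1.65,1.5,1.35,1.2): print(th,rel(lv(th)),tl([*lv(th),.1]))
E
```

```text
[ 0.0613 -0.0055] [5.92646515e-01 5.30993100e-04 1.00747421e-01] [-3.13807260e+00 -1.99444015e-03  3.13906414e+00] [ 0.24189448  0.29806846 -0.41179487] 0.04230743802652198
1.65 [ 0.0618 -0.005 ] [0.0001 0.0006 0.0016]
1.5 [ 0.0618 -0.0143] [ 0.0005 -0.0087  0.0017]
1.35 [ 0.0605 -0.0235] [ 0.0021 -0.0178  0.0017]
1.2 [ 0.0578 -0.0324] [ 0.0052 -0.0266  0.0017]
```

View pics/d8.png

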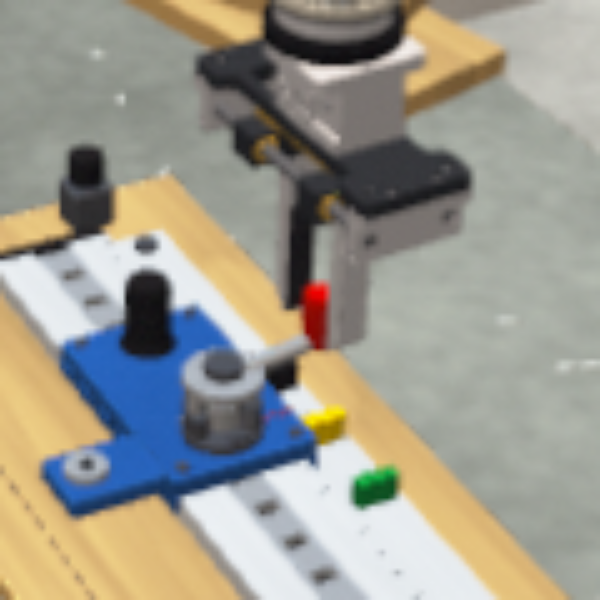

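```bash
cat >> h.py <<'E'
def rows(ths,ax=-.0099,z=.1):
    o=get_obs(); yaw=o['ee_rot'][2]
    for th in ths:
        want=yw+np.pi+(th-np.pi/2); dz=-((want-yaw+np.pi)%(2*np.pi)-np.pi)
        print(round(th,2),tl([*lv(th,ax),z]),"turnz",round(dz,3))
E
python3 - <<'E'
from h import *
rows([1.62,1.52,1.42,1.32,1.22])
E
```

```text
1.62 [ 0.0001 -0.0013  0.0016] turnz -0.006
1.52 [ 0.0003 -0.0075  0.0017] turnz 0.094
1.42 [ 0.0012 -0.0136  0.0017] turnz 0.194
1.32 [ 0.0027 -0.0196  0.0017] turnz 0.294
1.22 [ 0.0048 -0.0254  0.0017] turnz 0.394
```

>>> move_arm(
  increments=[
    {"delta_pos":[0,-0.001,0.002],"turn":[0,0,0],"jaw":0.35},
    {"delta_pos":[0,-0.008,0.002],"turn":[0,0,0.09],"jaw":0.35},
    {"delta_pos":[0.001,-0.014,0.002],"turn":[0,0,0.19],"jaw":0.35},
    {"delta_pos":[0.003,-0.02,0.002],"turn":[0,0,0.29],"jaw":0.35},
    {"delta_pos":[0.005,-0.025,0.002],"turn":[0,0,0.39],"jaw":0.35},
  ],
)

```text
time: 9.0
tool_pos: [0.5895, -0.0233, 0.1016]
ee_rot: [3.141, 0.004, 2.746]
wrist_force: [0.3, 6.8, 2.9]
width: 0.0307
```

Run:
```python
from h import *
o=get_obs(); print(rel(o['tool_pos']), o['tool_pos'],o['ee_rot'],o['wrist_force'],o['width']); 
S=snapshot("side");T=snapshot("top")
cv2.imwrite("pics/d9.png",np.hstack([cv2.resize(S[130:250,250:370,::-1],(400,400)),cv2.resize(T[130:230,230:330,::-1],(400,400))]))
rows([1.12,1.02,.92,.82,.72])
```

```text
[ 0.0592 -0.0294] [ 0.58952947 -0.02325321  0.10157894] [3.14081488 0.00379512 2.74551346] [0.30634357 6.76776523 2.93838586] 0.03069805939431562
1.12 [ 0.0009 -0.0074  0.0017] turnz 0.104
1.02 [ 0.002  -0.0136  0.0017] turnz 0.204
0.92 [ 0.0035 -0.0196  0.0017] turnz 0.304
0.82 [ 0.0056 -0.0254  0.0017] turnz 0.404
0.72 [ 0.0083 -0.0309  0.0017] turnz 0.504
```

View pics/d9.png

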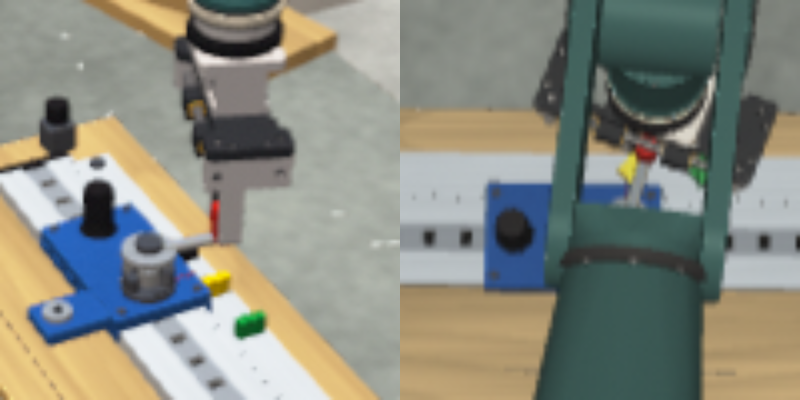

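The knob is caged and the lever is turning; the top view shows the lever at about (640,175). The guide's left edge is still at column 485, so it has not moved. I'll carry on.

>>> move_arm(
  increments=[
    {"delta_pos":[0.001,-0.0075,0.001],"turn":[0,0,0.1],"jaw":0.35},
    {"delta_pos":[0.002,-0.0135,0.001],"turn":[0,0,0.2],"jaw":0.35},
    {"delta_pos":[0.0035,-0.0195,0.001],"turn":[0,0,0.3],"jaw":0.35},
    {"delta_pos":[0.0055,-0.0255,0.001],"turn":[0,0,0.4],"jaw":0.35},
    {"delta_pos":[0.0083,-0.031,0.001],"turn":[0,0,0.5],"jaw":0.35},
  ],
)

```text
time: 9.6
tool_pos: [0.5729, -0.0487, 0.1029]
ee_rot: [3.133, 0.008, 2.248]
wrist_force: [4.3, 4.6, 1.8]
width: 0.0303
```

Run:
```python
from h import *
o=get_obs(); print(rel(o['tool_pos']), o['tool_pos'],o['ee_rot'],o['wrist_force'],o['width']); 
S=snapshot("side");T=snapshot("top")
cv2.imwrite("pics/d10.png",np.hstack([cv2.resize(S[130:250,250:370,::-1],(400,400)),cv2.resize(T[130:230,230:330,::-1],(400,400))]))
rows([.62,.52,.42,.32,.22])
```

```text
[ 0.0438 -0.0555] [ 0.57288724 -0.0486858   0.10293091] [3.13320185 0.0083778  2.248177  ] [4.33517883 4.63375773 1.81801409] 0.030327576225734454
0.62 [ 0.002  -0.0085  0.0032] turnz 0.105
0.52 [ 0.0029 -0.0145  0.0031] turnz 0.205
0.42 [ 0.0044 -0.0206  0.0031] turnz 0.305
0.32 [ 0.0066 -0.0264  0.003 ] turnz 0.405
0.22 [ 0.0093 -0.0319  0.0029] turnz 0.505
```

View pics/d10.png

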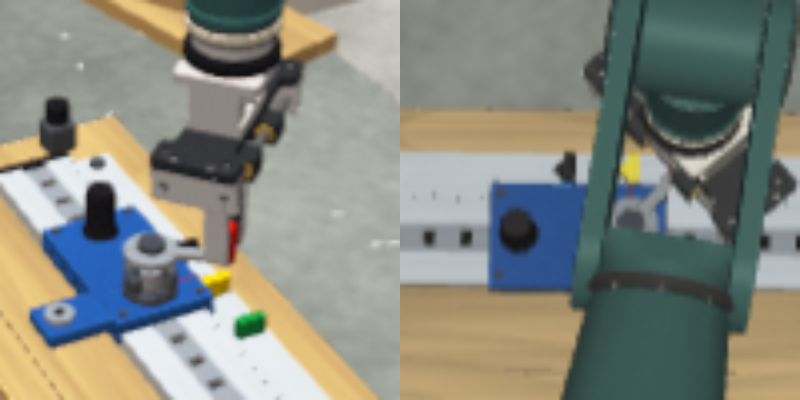

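Run:
```python
from h import *
rows([.62,.52,.42,.32,.22],ax=-.013)
```

```text
0.62 [-0.0004 -0.0105  0.0032] turnz 0.105
0.52 [ 0.0006 -0.0166  0.0031] turnz 0.205
0.42 [ 0.0021 -0.0226  0.0031] turnz 0.305
0.32 [ 0.0042 -0.0285  0.003 ] turnz 0.405
0.22 [ 0.007  -0.034   0.0029] turnz 0.505
```

>>> move_arm(
  increments=[
    {"delta_pos":[0,-0.008,0.003],"turn":[0,0,0.1],"jaw":0.35},
    {"delta_pos":[0.001,-0.014,0.003],"turn":[0,0,0.2],"jaw":0.35},
    {"delta_pos":[0.003,-0.02,0.003],"turn":[0,0,0.3],"jaw":0.35},
    {"delta_pos":[0.005,-0.026,0.003],"turn":[0,0,0.4],"jaw":0.35},
    {"delta_pos":[0.008,-0.033,0.003],"turn":[0,0,0.5],"jaw":0.35},
  ],
)

```text
time: 10.2
tool_pos: [0.5418, -0.0644, 0.1003]
ee_rot: [3.131, 0.006, 1.749]
wrist_force: [-0.1, -0.1, 0.6]
width: 0.0304
```

Run:
```python
from h import *
o=get_obs(); print(rel(o['tool_pos']), o['tool_pos'],o['ee_rot'],o['wrist_force'],o['width']); 
S=snapshot("side");T=snapshot("top")
cv2.imwrite("pics/d11.png",np.hstack([cv2.resize(S[130:250,250:370,::-1],(400,400)),cv2.resize(T[130:230,230:330,::-1],(400,400))]))
rows([.17,.12,.06,0,-.04],ax=-.013)
```

```text
[ 0.0134 -0.0727] [ 0.54178888 -0.06443285  0.10033124] [3.13089499 0.00574964 1.74901082] [-0.14794538 -0.05247751  0.60515663] 0.03043054337258427
0.17 [-0.0008 -0.0027  0.0001] turnz 0.057
0.12 [-0.0006 -0.0058  0.0001] turnz 0.107
0.06 [-0.0001 -0.0095  0.    ] turnz 0.167
0 [ 0.0007 -0.0131  0.    ] turnz 0.227
-0.04 [ 0.0012 -0.0155 -0.    ] turnz 0.267
```

View pics/d11.png

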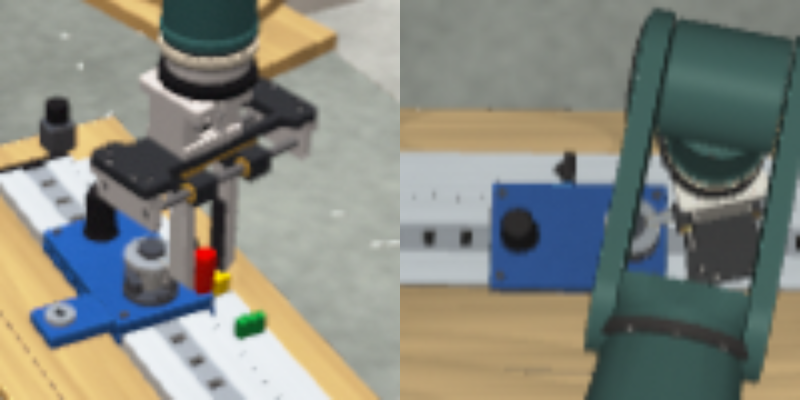

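The lever is over the hump and the knob is at (205,270). The guide has drifted about 3–4 mm to the right, which does no harm. I'll push on gently to 0.

>>> move_arm(
  increments=[
    {"delta_pos":[0,-0.004,0],"turn":[0,0,0.06],"jaw":0.35},
    {"delta_pos":[0,-0.008,0],"turn":[0,0,0.12],"jaw":0.35},
    {"delta_pos":[0,-0.011,0],"turn":[0,0,0.18],"jaw":0.35},
    {"delta_pos":[0.001,-0.014,0],"turn":[0,0,0.22],"jaw":0.35},
    {"delta_pos":[0.001,-0.016,0],"turn":[0,0,0.23],"jaw":0.35},
  ],
)

```text
time: 10.8
tool_pos: [0.5255, -0.0665, 0.1001]
ee_rot: [3.13, 0.004, 1.525]
wrist_force: [0.5, -0.4, 1.3]
width: 0.0306
```

Run:
```python
from h import *
o=get_obs(); print(rel(o['tool_pos']), o['tool_pos'],o['ee_rot'],o['wrist_force'],o['width']); 
S=snapshot("side");T=snapshot("top")
cv2.imwrite("pics/d12.png",np.hstack([cv2.resize(S[130:250,250:370,::-1],(400,400)),cv2.resize(T[130:230,230:330,::-1],(400,400))]))
```

```text
[-0.0028 -0.0755] [ 0.52548018 -0.06649568  0.10010987] [3.13039046 0.00364162 1.52511163] [ 0.54411994 -0.42629777  1.33813453] 0.03055134652314822
```

View pics/d12.png

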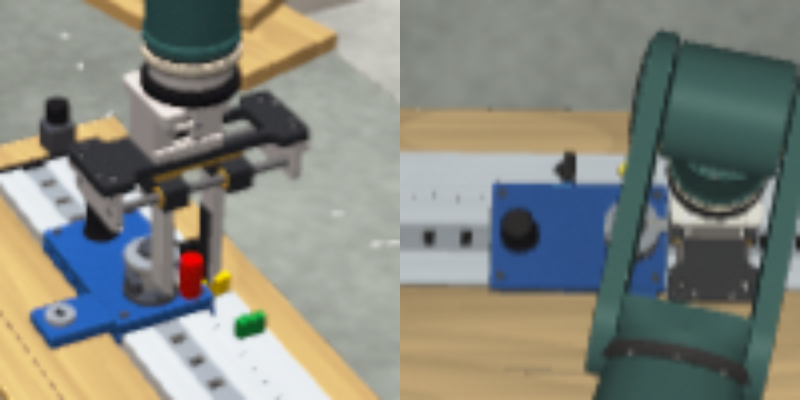

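>>> move_arm(
  increments=[
    {"delta_pos":[0,-0.001,0],"turn":[0,0,0],"jaw":0.35},
    {"delta_pos":[0,-0.002,0],"turn":[0,0,0],"jaw":0.35},
    {"delta_pos":[0,-0.003,0],"turn":[0,0,0],"jaw":0.35},
    {"delta_pos":[0,-0.003,0],"turn":[0,0,0],"jaw":0.35},
  ],
)

```text
time: 11.3
tool_pos: [0.5223, -0.0663, 0.1]
ee_rot: [3.131, 0.003, 1.525]
wrist_force: [-0.2, -0.2, 0.3]
width: 0.0308
```

Run:
```python
from h import *
o=get_obs(); print(rel(o['tool_pos']), o['tool_pos'],o['ee_rot'],o['wrist_force'],o['width']);
```

```text
[-0.006  -0.0755] [ 0.52228666 -0.06630116  0.100028  ] [3.13064516 0.00335337 1.52507596] [-0.15186625 -0.15372768  0.25807802] 0.030780631194711847
```

>>> move_arm(
  increments=[
    {"delta_pos":[0,0.004,0],"turn":[0,0,0],"jaw":0.1},
    {"delta_pos":[0,0.004,0],"turn":[0,0,0],"jaw":0.1},
    {"delta_pos":[0,0.004,-0.02],"turn":[0,0,0],"jaw":0.1},
    {"delta_pos":[0,0.004,-0.05],"turn":[0,0,0],"jaw":-0.1},
    {"delta_pos":[0,0.004,-0.07],"turn":[0,0,0],"jaw":-0.2},
  ],
)

```text
time: 11.8
tool_pos: [0.526, -0.0663, 0.1718]
ee_rot: [3.129, 0.004, 1.525]
wrist_force: [-0.0, -0.8, 0.3]
width: 0.0547
```

Run:
```python
from h import *
o=get_obs(); print(rel(o['tool_pos']), o['tool_pos'],o['ee_rot'],o['wrist_force'],o['width']); 
S=snapshot("side");T=snapshot("top")
cv2.imwrite("pics/d13.png",np.hstack([cv2.resize(S[130:250,250:370,::-1],(400,400)),cv2.resize(T[130:230,230:330,::-1],(400,400))]))
cv2.imwrite("pics/top13.png",T[...,::-1])
p=T[195,235:270,0];print(p.astype(int))
red=lambda i:(i[...,0]>130)&(i[...,1]<60)&(i[...,2]<60)
print(cent(S,red,(260,380,170,280)),cent(T,red,(255,330,150,210)))
print("post",tl([*wld(0,.082),.17]))
```

```text
[-0.0022 -0.0753] [ 0.52603453 -0.06627045  0.17179007] [3.12922509 0.00357084 1.52528715] [-0.01536804 -0.82087405  0.34686432] 0.054749702048680335
[182 182 182 182 183 182 182 182 182 182 182 182 182 182 181 182 182 116
  52  47  47  46  48  47  47  47  48  48  48  46  47  46  46  48  47]
[(np.int32(47), [305.19, 209.98], [303, 206, 6, 10])] []
post [0.1576 0.0005 0.0031]
```

View pics/d13.png

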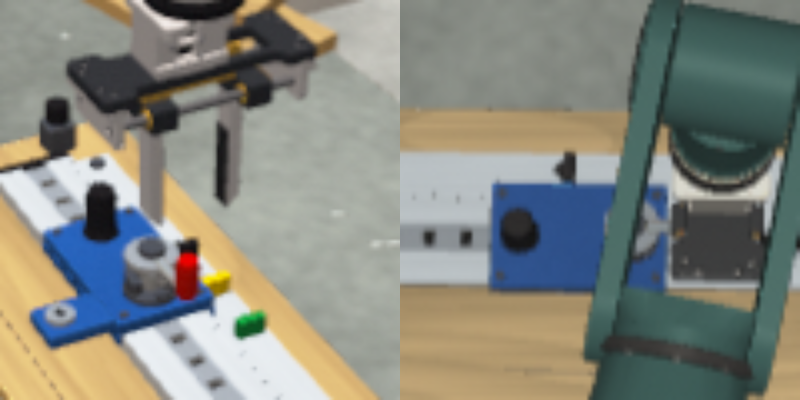

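Run:
```python
from h import *
e=onz("top",[(301.96,195),(252.01,195)],[.05,.05]); r0,r1=rel(e[0]),rel(e[1]); print(r0,r1,r1-r0)
print("axis now",-.1836+(r1-r0)[1])
for k in (np.array([305.19,209.98]),): print(rel(onz("side",[k],.107)[0]))
```

```text
[-0.0218 -0.0634] [-0.0242  0.1061] [-0.0024  0.1695]
axis now -0.01410000000000003
[ 0.0048 -0.064 ]
```

>>> move_arm(
  increments=[
    {"delta_pos":[0.03,0.002,0],"turn":[0,0,-0.14],"jaw":-0.2},
    {"delta_pos":[0.06,0.002,0],"turn":[0,0,-0.28],"jaw":-0.2},
    {"delta_pos":[0.095,0.002,0],"turn":[0,0,-0.42],"jaw":-0.2},
    {"delta_pos":[0.13,0.002,0],"turn":[0,0,-0.56],"jaw":-0.2},
    {"delta_pos":[0.157,0.002,0],"turn":[0,0,-0.7],"jaw":-0.2},
  ],
)

```text
time: 12.4
tool_pos: [0.536, 0.0919, 0.1713]
ee_rot: [3.133, 0.013, 2.232]
wrist_force: [1.7, 0.5, 0.3]
width: 0.0564
```

>>> move_arm(
  increments=[
    {"delta_pos":[0,0,0],"turn":[0,0,-0.14],"jaw":-0.2},
    {"delta_pos":[0,0,0],"turn":[0,0,-0.28],"jaw":-0.2},
    {"delta_pos":[0,0,0],"turn":[0,0,-0.42],"jaw":-0.2},
    {"delta_pos":[0,0,0],"turn":[0,0,-0.56],"jaw":-0.2},
    {"delta_pos":[0,0,0],"turn":[0,0,-0.7],"jaw":-0.2},
  ],
)

```text
time: 12.9
tool_pos: [0.5352, 0.092, 0.1693]
ee_rot: [-3.139, 0.013, 2.938]
wrist_force: [0.4, 0.2, -0.9]
width: 0.0563
```

Run:
```python
from h import *
o=get_obs(); print(rel(o['tool_pos']), o['tool_pos'],o['ee_rot'],o['wrist_force'],o['width']); 
print("post",tl([*wld(0,.081),.17]), 3.096-o['ee_rot'][2])
```

```text
[-0.0003  0.0833] [0.53521929 0.0919912  0.16926864] [-3.13883092  0.01321641  2.93806545] [ 0.42166113  0.23457977 -0.92459152] 0.05633290623242651
post [-0.0006 -0.0022 -0.0007] 0.15793455031094572
```

>>> move_arm(
  increments=[
    {"delta_pos":[0,-0.002,0],"turn":[0,0.01,-0.1],"jaw":-0.2},
    {"delta_pos":[0,-0.002,0],"turn":[0,0.01,-0.158],"jaw":-0.2},
    {"delta_pos":[0,-0.002,0],"turn":[0,0.01,-0.158],"jaw":-0.2},
    {"delta_pos":[0,-0.002,0],"turn":[0,0.01,-0.158],"jaw":-0.2},
  ],
)

```text
time: 13.3
tool_pos: [0.5343, 0.09, 0.1681]
ee_rot: [-3.137, 0.001, 3.095]
wrist_force: [0.5, -0.3, -0.9]
width: 0.0562
```

Run:
```python
from h import *
o=get_obs(); print(rel(o['tool_pos']), o['tool_pos'],o['ee_rot'],o['wrist_force'],o['width']); 
print("post",tl([*wld(0,.081),.06]), 3.096-o['ee_rot'][2])
```

```text
[-0.0011  0.0813] [0.53433911 0.0900441  0.16807394] [-3.13741298e+00  8.20178049e-04  3.09480485e+00] [ 0.49445803 -0.28888432 -0.89800699] 0.05624260213228213
post [-0.001   0.0002  0.1081] 0.0011951535604457497
```

>>> move_arm(
  increments=[
    {"delta_pos":[-0.001,0,0.02],"turn":[0,0,0],"jaw":-0.2},
    {"delta_pos":[-0.001,0,0.045],"turn":[0,0,0],"jaw":-0.2},
    {"delta_pos":[-0.001,0,0.075],"turn":[0,0,0],"jaw":-0.2},
    {"delta_pos":[-0.001,0,0.1],"turn":[0,0,0],"jaw":-0.2},
    {"delta_pos":[-0.001,0,0.107],"turn":[0,0,0],"jaw":-0.2},
  ],
)

```text
time: 13.8
tool_pos: [0.5327, 0.0894, 0.0572]
ee_rot: [-3.137, -0.006, 3.094]
wrist_force: [0.9, -0.1, -0.1]
width: 0.0564
```

>>> move_arm(
  increments=[
    {"delta_pos":[0,0,0],"turn":[0,0,0],"jaw":0.1},
    {"delta_pos":[0,0,0],"turn":[0,0,0],"jaw":0.3},
  ],
)

```text
time: 14.0
tool_pos: [0.533, 0.0894, 0.0578]
ee_rot: [-3.137, -0.006, 3.094]
wrist_force: [0.7, -0.4, 0.7]
width: 0.044
```

Run:
```python
from h import *
o=get_obs(); print(rel(o['tool_pos']), o['tool_pos'],o['ee_rot'],o['wrist_force'],o['width']); 
print("post",tl([*wld(0,.081),.06]), 3.096-o['ee_rot'][2])
```

```text
[-0.0024  0.0806] [0.53300624 0.0894259  0.05776094] [-3.1366902  -0.00559289  3.09371547] [ 0.66745188 -0.36355995  0.73759889] 0.04395503917889782
post [-0.0024  0.0004 -0.0023] 0.0022845255381240825
```

>>> move_arm(
  increments=[
    {"delta_pos":[-0.0024,0.001,-0.002],"turn":[0,0,0],"jaw":0.35},
    {"delta_pos":[-0.0024,0.002,-0.002],"turn":[0,0,0],"jaw":0.35},
    {"delta_pos":[-0.0024,0.003,-0.002],"turn":[0,0,0],"jaw":0.35},
    {"delta_pos":[-0.0024,0.004,-0.002],"turn":[0,0,0],"jaw":0.35},
  ],
)

```text
time: 14.4
tool_pos: [0.537, 0.0917, 0.0614]
ee_rot: [-3.133, -0.002, 3.094]
wrist_force: [1.2, -7.0, 4.4]
width: 0.0308
```

>>> move_arm(
  increments=[
    {"delta_pos":[0,0.001,0],"turn":[0,0,0],"jaw":0.35},
    {"delta_pos":[0,0.002,0],"turn":[0,0,0],"jaw":0.35},
  ],
)

```text
time: 14.6
tool_pos: [0.537, 0.0917, 0.0614]
ee_rot: [-3.129, -0.002, 3.093]
wrist_force: [-0.2, -6.4, 0.9]
width: 0.0307
```

>>> move_arm(
  increments=[
    {"delta_pos":[0,0.001,0],"turn":[0,0,0],"jaw":0.35},
    {"delta_pos":[0,0.002,0],"turn":[0,0,0],"jaw":0.35},
  ],
)

```text
time: 14.8
tool_pos: [0.537, 0.0916, 0.0614]
ee_rot: [-3.125, -0.002, 3.092]
wrist_force: [0.9, -8.3, 0.7]
width: 0.0306
```

>>> move_arm(
  increments=[
    {"delta_pos":[0,0.002,0],"turn":[-0.015,0,0],"jaw":0.35},
    {"delta_pos":[0,0.003,0],"turn":[-0.015,0,0],"jaw":0.35},
  ],
)

```text
time: 15.0
tool_pos: [0.5371, 0.0919, 0.0615]
ee_rot: [-3.135, -0.002, 3.092]
wrist_force: [-1.2, -10.6, 1.9]
width: 0.0306
```

>>> move_arm(
  increments=[
    {"delta_pos":[0,0.002,0],"turn":[-0.01,0,0],"jaw":0.35},
    {"delta_pos":[0,0.003,0],"turn":[-0.01,0,0],"jaw":0.35},
  ],
)

```text
time: 15.2
tool_pos: [0.5371, 0.092, 0.0616]
ee_rot: [-3.139, -0.003, 3.091]
wrist_force: [-1.2, -10.2, 1.7]
width: 0.0308
```

Run:
```python
from h import *
o=get_obs(); print(rel(o['tool_pos']), o['tool_pos'],o['ee_rot'],o['wrist_force'],o['width']);
```

```text
[0.0016 0.0834] [0.53706926 0.0920365  0.06159019] [-3.13946924e+00 -2.64113731e-03  3.09067849e+00] [ -1.21076945 -10.23732686   1.7156468 ] 0.030799192058611778
```

>>> move_arm(
  increments=[
    {"delta_pos":[0,0.002,0],"turn":[0,0,0],"jaw":0.35},
    {"delta_pos":[0,0.004,0],"turn":[0,0,0],"jaw":0.35},
  ],
)

```text
time: 15.4
tool_pos: [0.5371, 0.0924, 0.0615]
ee_rot: [-3.132, -0.003, 3.09]
wrist_force: [-0.7, -11.7, 1.5]
width: 0.0306
```

>>> move_arm(
  increments=[
    {"delta_pos":[0,0.002,0],"turn":[0,0,0],"jaw":0.35},
    {"delta_pos":[0,0.004,0],"turn":[0,0,0],"jaw":0.35},
  ],
)

```text
time: 15.6
tool_pos: [0.5371, 0.0928, 0.0614]
ee_rot: [-3.125, -0.003, 3.089]
wrist_force: [-0.5, -12.6, 1.1]
width: 0.0306
```

>>> move_arm(
  increments=[
    {"delta_pos":[0,0.002,0],"turn":[0,0,0],"jaw":0.35},
    {"delta_pos":[0,0.004,0],"turn":[0,0,0],"jaw":0.35},
  ],
)

```text
time: 15.8
tool_pos: [0.5372, 0.0932, 0.0613]
ee_rot: [-3.117, -0.004, 3.088]
wrist_force: [-0.4, -13.0, 2.4]
width: 0.0305
```

>>> move_arm(
  increments=[
    {"delta_pos":[0,0.003,0],"turn":[-0.02,0,-0.004],"jaw":0.35},
    {"delta_pos":[0,0.004,0],"turn":[-0.02,0,-0.004],"jaw":0.35},
    {"delta_pos":[0,0.005,0],"turn":[-0.02,0,-0.004],"jaw":0.35},
    {"delta_pos":[0,0.005,0],"turn":[-0.02,0,-0.004],"jaw":0.35},
  ],
)

```text
time: 16.2
tool_pos: [0.5372, 0.0944, 0.0614]
ee_rot: [-3.13, -0.004, 3.091]
wrist_force: [-0.7, -12.1, 3.0]
width: 0.0306
```

>>> move_arm(
  increments=[
    {"delta_pos":[0,0.003,0],"turn":[-0.01,0,-0.004],"jaw":0.35},
    {"delta_pos":[0,0.004,0],"turn":[-0.01,0,-0.004],"jaw":0.35},
    {"delta_pos":[0,0.005,0],"turn":[-0.01,0,-0.004],"jaw":0.35},
    {"delta_pos":[0,0.005,0],"turn":[-0.01,0,-0.004],"jaw":0.35},
  ],
)

```text
time: 16.6
tool_pos: [0.5372, 0.0956, 0.0615]
ee_rot: [-3.133, -0.005, 3.094]
wrist_force: [-1.3, -11.8, 1.8]
width: 0.0307
```

Run:
```python
from h import *
o=get_obs(); print(rel(o['tool_pos']), o['tool_pos'],o['ee_rot'],o['wrist_force'],o['width']);
```

```text
[0.0015 0.0869] [0.53717288 0.0955676  0.06148065] [-3.1325101  -0.00503927  3.09373309] [ -1.25103377 -11.77701233   1.78420591] 0.030728579491134046
```

>>> move_arm(
  increments=[
    {"delta_pos":[0,0.003,0],"turn":[-0.015,0,-0.002],"jaw":0.35},
    {"delta_pos":[0,0.005,0],"turn":[-0.015,0,-0.002],"jaw":0.35},
    {"delta_pos":[0,0.005,0],"turn":[-0.015,0,-0.002],"jaw":0.35},
    {"delta_pos":[0,0.005,0],"turn":[-0.015,0,-0.002],"jaw":0.35},
    {"delta_pos":[0,0.005,0],"turn":[-0.015,0,-0.002],"jaw":0.35},
  ],
)

```text
time: 17.1
tool_pos: [0.5372, 0.0969, 0.0616]
ee_rot: [-3.14, -0.006, 3.095]
wrist_force: [-1.7, -10.5, 2.5]
width: 0.0308
```

>>> move_arm(
  increments=[
    {"delta_pos":[0,0.003,0],"turn":[-0.01,0,-0.002],"jaw":0.35},
    {"delta_pos":[0,0.005,0],"turn":[-0.01,0,-0.002],"jaw":0.35},
    {"delta_pos":[0,0.005,0],"turn":[-0.01,0,-0.002],"jaw":0.35},
    {"delta_pos":[0,0.005,0],"turn":[-0.01,0,-0.002],"jaw":0.35},
  ],
)

```text
time: 17.5
tool_pos: [0.5372, 0.0983, 0.0616]
ee_rot: [3.14, -0.006, 3.096]
wrist_force: [-1.0, -10.5, 0.8]
width: 0.0305
```

Run:
```python
from h import *
o=get_obs(); print(rel(o['tool_pos']), o['tool_pos'],o['ee_rot'],o['wrist_force'],o['width']);
```

```text
[0.0014 0.0897] [0.53722366 0.09832581 0.06162198] [ 3.13974857 -0.00604771  3.09568259] [ -0.9893809  -10.54510851   0.82926151] 0.03053862744085112
```

>>> move_arm(
  increments=[
    {"delta_pos":[0,0.003,0],"turn":[0,0,0],"jaw":0.35},
    {"delta_pos":[0,0.004,0],"turn":[0,0,0],"jaw":0.35},
    {"delta_pos":[0,0.005,0],"turn":[0,0,0],"jaw":0.35},
    {"delta_pos":[0,0.005,0],"turn":[0,0,0],"jaw":0.35},
  ],
)

```text
time: 17.9
tool_pos: [0.5373, 0.0996, 0.0615]
ee_rot: [-3.136, -0.007, 3.095]
wrist_force: [-0.9, -11.4, 0.7]
width: 0.0308
```

>>> move_arm(
  increments=[
    {"delta_pos":[0,0.003,0],"turn":[0,0,0],"jaw":0.35},
    {"delta_pos":[0,0.004,0],"turn":[0,0,0],"jaw":0.35},
  ],
)

```text
time: 18.1
tool_pos: [0.5373, 0.0997, 0.0614]
ee_rot: [-3.128, -0.007, 3.093]
wrist_force: [-0.8, -11.4, 1.9]
width: 0.0304
```

>>> move_arm(
  increments=[
    {"delta_pos":[0,0.003,0],"turn":[-0.01,0,0],"jaw":0.35},
    {"delta_pos":[0,0.004,0],"turn":[-0.01,0,0],"jaw":0.35},
  ],
)

```text
time: 18.3
tool_pos: [0.5373, 0.1001, 0.0615]
ee_rot: [-3.131, -0.007, 3.092]
wrist_force: [-0.5, -12.4, 1.1]
width: 0.0306
```

Run:
```python
from h import *
o=get_obs(); print(rel(o['tool_pos']), o['tool_pos'],o['ee_rot'],o['wrist_force'],o['width']); 
S=snapshot("side");cv2.imwrite("pics/d14.png",cv2.resize(S[130:250,250:370,::-1],(600,600)))
red=lambda i:(i[...,0]>130)&(i[...,1]<60)&(i[...,2]<60)
print(cent(S,red,(260,380,170,280)))
```

```text
[0.0015 0.0914] [0.53734586 0.10006111 0.06146231] [-3.13143528 -0.0074313   3.09229462] [ -0.45900187 -12.42003151   1.06863662] 0.0306478958027968
[(np.int32(46), [303.89, 207.83], [301, 204, 7, 10])]
```

View pics/d14.png

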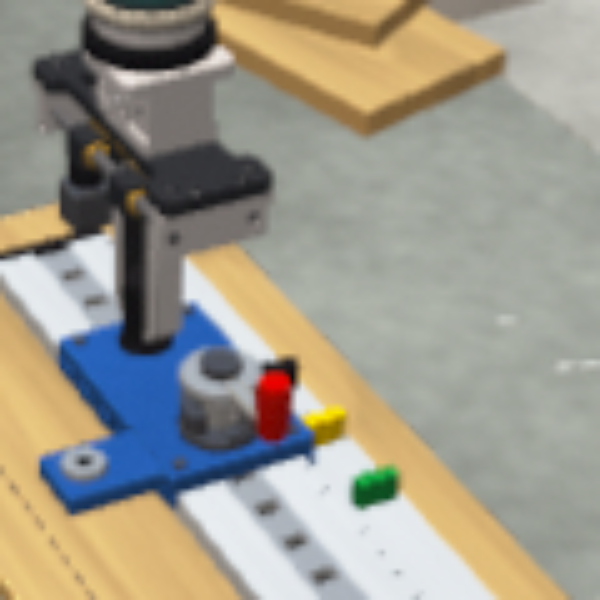

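The lever is still riding high with the knob at (272,405), and the guide is about 5 mm short. I'll ease it along in short pushes.

>>> move_arm(
  increments=[
    {"delta_pos":[0,0.003,0],"turn":[-0.01,0,-0.003],"jaw":0.35},
    {"delta_pos":[0,0.004,0],"turn":[-0.01,0,-0.003],"jaw":0.35},
    {"delta_pos":[0,0.004,0],"turn":[-0.01,0,-0.003],"jaw":0.35},
  ],
)

```text
time: 18.65
tool_pos: [0.5373, 0.1004, 0.0615]
ee_rot: [-3.134, -0.008, 3.094]
wrist_force: [-0.5, -10.6, 2.3]
width: 0.0308
```

>>> move_arm(
  increments=[
    {"delta_pos":[0,0.003,0],"turn":[-0.01,0,-0.003],"jaw":0.35},
    {"delta_pos":[0,0.004,0],"turn":[-0.01,0,-0.003],"jaw":0.35},
    {"delta_pos":[0,0.004,0],"turn":[-0.01,0,-0.003],"jaw":0.35},
  ],
)

```text
time: 18.95
tool_pos: [0.5372, 0.1008, 0.0615]
ee_rot: [-3.137, -0.009, 3.096]
wrist_force: [-1.0, -11.5, 2.4]
width: 0.0305
```

>>> move_arm(
  increments=[
    {"delta_pos":[0,0.003,0],"turn":[-0.01,0,-0.002],"jaw":0.35},
    {"delta_pos":[0,0.004,0],"turn":[-0.01,0,-0.002],"jaw":0.35},
    {"delta_pos":[0,0.004,0],"turn":[-0.01,0,-0.002],"jaw":0.35},
  ],
)

```text
time: 19.25
tool_pos: [0.5373, 0.1011, 0.0616]
ee_rot: [-3.14, -0.009, 3.097]
wrist_force: [-1.4, -11.4, 2.1]
width: 0.0304
```

>>> move_arm(
  increments=[
    {"delta_pos":[0,0.003,0],"turn":[-0.003,0,0],"jaw":0.35},
    {"delta_pos":[0,0.004,0],"turn":[-0.003,0,0],"jaw":0.35},
    {"delta_pos":[0,0.0045,0],"turn":[-0.003,0,0],"jaw":0.35},
    {"delta_pos":[0,0.0045,0],"turn":[-0.003,0,0],"jaw":0.35},
  ],
)

```text
time: 19.65
tool_pos: [0.5373, 0.1018, 0.0615]
ee_rot: [-3.135, -0.01, 3.096]
wrist_force: [-0.2, -11.7, 1.4]
width: 0.0307
```

>>> move_arm(
  increments=[
    {"delta_pos":[0,0.003,0],"turn":[-0.01,0,-0.002],"jaw":0.35},
    {"delta_pos":[0,0.004,0],"turn":[-0.01,0,-0.002],"jaw":0.35},
    {"delta_pos":[0,0.004,0],"turn":[-0.01,0,-0.002],"jaw":0.35},
  ],
)

```text
time: 19.95
tool_pos: [0.5373, 0.1022, 0.0615]
ee_rot: [-3.138, -0.01, 3.097]
wrist_force: [-0.7, -10.9, 1.9]
width: 0.0306
```

>>> move_arm(
  increments=[
    {"delta_pos":[0,0.003,0],"turn":[-0.01,0,-0.002],"jaw":0.35},
    {"delta_pos":[0,0.004,0],"turn":[-0.01,0,-0.002],"jaw":0.35},
    {"delta_pos":[0,0.004,0],"turn":[-0.01,0,-0.002],"jaw":0.35},
  ],
)

```text
time: 20.25
tool_pos: [0.5373, 0.1025, 0.0616]
ee_rot: [-3.141, -0.01, 3.098]
wrist_force: [0.1, -11.1, 3.2]
width: 0.0305
```

>>> move_arm(
  increments=[
    {"delta_pos":[0,0.003,0],"turn":[-0.003,0,0],"jaw":0.35},
    {"delta_pos":[0,0.004,0],"turn":[-0.003,0,0],"jaw":0.35},
    {"delta_pos":[0,0.004,0],"turn":[-0.003,0,0],"jaw":0.35},
  ],
)

```text
time: 20.55
tool_pos: [0.5373, 0.103, 0.0616]
ee_rot: [-3.137, -0.011, 3.097]
wrist_force: [-1.0, -10.1, 1.4]
width: 0.0305
```

>>> move_arm(
  increments=[
    {"delta_pos":[0,0.003,0],"turn":[-0.01,0,0],"jaw":0.35},
    {"delta_pos":[0,0.004,0],"turn":[-0.01,0,0],"jaw":0.35},
    {"delta_pos":[0,0.004,0],"turn":[-0.01,0,0],"jaw":0.35},
  ],
)

```text
time: 20.85
tool_pos: [0.5374, 0.1034, 0.0616]
ee_rot: [-3.141, -0.011, 3.096]
wrist_force: [-0.4, -10.0, 2.4]
width: 0.0307
```

>>> move_arm(
  increments=[
    {"delta_pos":[0,0.003,0],"turn":[-0.006,0,0],"jaw":0.35},
    {"delta_pos":[0,0.004,0],"turn":[-0.006,0,0],"jaw":0.35},
    {"delta_pos":[0,0.004,0],"turn":[-0.006,0,0],"jaw":0.35},
  ],
)

```text
time: 21.15
tool_pos: [0.5374, 0.1039, 0.0615]
ee_rot: [-3.14, -0.012, 3.095]
wrist_force: [-0.9, -10.2, 1.5]
width: 0.0302
```

```bash
cat >> h.py <<'E'
def st(nm):
    o=get_obs(); print(rel(o['tool_pos']), o['ee_rot'].round(3),o['wrist_force'].round(1),o['width'].round(4)); 
    S=snapshot("side");cv2.imwrite(f"pics/{nm}.png",cv2.resize(S[130:250,250:370,::-1],(600,600)))
    red=lambda i:(i[...,0]>130)&(i[...,1]<60)&(i[...,2]<60)
    print(cent(S,red,(260,380,170,280)))
E
python3 -c "from h import *; st('d15')"
```

```text
Traceback (most recent call last):
  File "h.py", line 37, in st
    o=get_obs(); print(rel(o['tool_pos']), o['ee_rot'].round(3),o['wrist_force'].round(1),o['width'].round(4));
                                                                                          ^^^^^^^^^^^^^^^^
AttributeError: 'float' object has no attribute 'round'
```

```bash
sed -i "s/o\['width'\].round(4)/o['width']/" h.py; python3 -c "from h import *; st('d15')"
```

```text
[0.0013 0.0953] [-3.14  -0.012  3.095] [ -0.9 -10.2   1.5] 0.030226836843571706
[(np.int32(40), [303.25, 207.32], [301, 204, 6, 9])]
```

>>> move_arm(
  increments=[
    {"delta_pos":[0,0.003,0],"turn":[-0.006,0,0],"jaw":0.35},
    {"delta_pos":[0,0.004,0],"turn":[-0.006,0,0],"jaw":0.35},
    {"delta_pos":[0,0.004,0],"turn":[-0.006,0,0],"jaw":0.35},
  ],
)

```text
time: 21.5
tool_pos: [0.5374, 0.1053, 0.0616]
ee_rot: [-3.141, -0.012, 3.093]
wrist_force: [0.0, -5.8, 1.8]
width: 0.0307
```

```bash
python3 -c "from h import *; st('d16')"
```

```text
[0.0013 0.0966] [-3.141 -0.012  3.093] [ 0.  -5.8  1.8] 0.03067029224713397
[(np.int32(42), [302.93, 209.1], [300, 205, 7, 10])]
```

The push fell to 5.8 N and the knob dropped about 2 px in the side view, which is what about 7 mm of sinking should look like. I'll stop pushing and let go.

>>> move_arm(
  increments=[
    {"delta_pos":[0,-0.001,0],"turn":[0,0,0],"jaw":0.1},
    {"delta_pos":[0,-0.001,0],"turn":[0,0,0],"jaw":-0.2},
    {"delta_pos":[0,-0.001,0],"turn":[0,0,0],"jaw":-0.2},
    {"delta_pos":[0,-0.001,-0.03],"turn":[0,0,0],"jaw":-0.2},
    {"delta_pos":[0,-0.001,-0.07],"turn":[0,0,0],"jaw":-0.2},
  ],
)

```text
time: 22.05
tool_pos: [0.5361, 0.1054, 0.1293]
ee_rot: [3.141, -0.019, 3.094]
wrist_force: [0.9, -0.0, -0.5]
width: 0.0564
```

>>> move_arm(
  increments=[
    {"delta_pos":[0,0.04,-0.04],"turn":[0,0,0],"jaw":-0.2},
    {"delta_pos":[0,0.08,-0.06],"turn":[0,0,0],"jaw":-0.2},
    {"delta_pos":[0,0.12,-0.08],"turn":[0,0,0],"jaw":-0.2},
    {"delta_pos":[0,0.12,-0.08],"turn":[0,0,0],"jaw":-0.2},
  ],
)

```text
time: 22.45
tool_pos: [0.5441, 0.2307, 0.2131]
ee_rot: [3.135, -0.013, 3.101]
wrist_force: [0.6, -0.6, 0.2]
width: 0.0563
```

Run:
```python
from h import *
st('d17'); a=cv2.imread('pics/d17.png'); T=snapshot("top")
cv2.imwrite("pics/d17.png",np.hstack([cv2.resize(a,(400,400)),cv2.resize(T[130:230,230:330,::-1],(400,400))]))
p=T[195,235:270,0];print(p.astype(int))
red=lambda i:(i[...,0]>130)&(i[...,1]<60)&(i[...,2]<60)
t=cent(T,red,(255,330,150,210));print(t)
S=snapshot("side"); s=cent(S,red,(260,380,170,280))
if t: k=tri({"top":t[0][1],"side":s[0][1]}); print(k,rel(k)); print([ (rel(onz("top",[t[0][1]],z)[0]),z) for z in(.11,.118)])
# expected side pixel of knob mid for low / on-strip
for z in (.1,.107): print(z,proj("side",[[*wld(-.0,-.062),z]]))
```

```text
[0.0023 0.2222] [ 3.135 -0.013  3.101] [ 0.6 -0.6  0.2] 0.05628374604397991
[(np.int32(34), [302.82, 208.21], [300, 205, 7, 8])]
[ 63  62  95 178 182 182 182 182 182 182 182 182 182  90  49  47  47  48
  47  47  48  48  48  47  48  46  46  46  46  47  47  47  46  46  46]
[(np.int32(21), [302.0, 185.0], [300, 183, 5, 5])]
[ 0.52734001 -0.05234648  0.113108  ] [-0.0016 -0.0613]
[(array([-0.0012, -0.0613]), 0.11), (array([-0.0031, -0.061 ]), 0.118)]
0.1 [[303.19554924 212.12020776]]
0.107 [[303.27371482 210.04364886]]
```

View pics/d17.png

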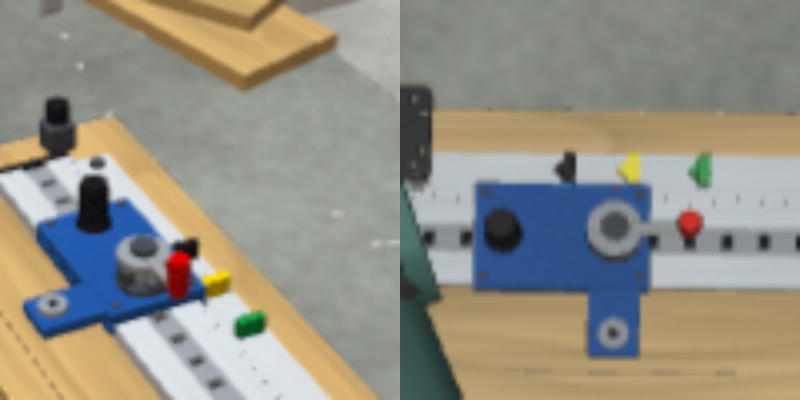

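Run:
```python
from h import *
S=snapshot("side"); print(regions_of("lever_knob","side")[0]['at'])
T=snapshot("top");
for n in("drill","glue","pocket_jig","tape"):
    r=regions_of(n,"side"); print(n,[x['at'] for x in r[:1]])
o=get_obs(); print(o['wrist_force'],o['qvel'].round(3),o['time'])
print(close_job())
```

```text
[301.4, 208.7]
drill [[221.8, 126.1]]
glue [[399.5, 322.6]]
pocket_jig [[178.3, 172.5]]
tape []
[-0.04995178 -0.09305343  0.36768781] [ 0.003 -0.001 -0.006  0.    -0.001 -0.001] 22.95
the job is handed in; nothing more can be done
None
```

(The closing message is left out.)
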